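Tip the prisms into the lens box and stack the flats

TASK

Put the calibration set away: slide the lens box off its cork panel to under the lip of the tipping tray, lift the tray's handle bar so that all the crystal prisms slide into the box untouched by the robot, let the tray down level again, and slide the filled box back squarely onto its cork panel. Stack the round optical flats that are there centred on the round stage plate, lying flat, each smaller one on top of the larger. Leave the clamp with the tube, the V-block and the steel square where they are.

Things in the scene. Friction and masses are not known exactly. Their poses are not given: they have to be found in the camera images.
- stand: Grey cast stand, fixed, of the tipping tray. Origin on the table under the middle of the tray's pouring lip; x along the lip, y from the lip towards the handle end, z up. The lip (hinge line) is 72 mm above the origin. The stand's block under the tray spans y = 35 to 135 mm, x = +-75 mm, 58 mm high, so a box can be run under the lip from the -y side until it meets the block; two cheeks at x = +-98 mm (12 mm thick, y = -10 to 60 mm, 59 to 77 mm high) carry the hinge.
- tray (a joint): Tip angle of the dark polished steel tray in rad: 0 level (resting), up to 1.05; it grows as the handle bar at the tray's far end is lifted, the tray turning about its lip (hinge line: stand x axis, 72 mm up). Tray 160 mm wide inside (along stand x), 140 mm long (stand y = 0 to 140 mm), walls 22 mm high on three sides, open at the lip. It falls back level by its own weight when let go; lifting takes about 3 to 6 N. The prisms begin to slide at 0.25 to 0.40 rad.
- tray_bar (a point): Centre of the tray's round brass handle bar, 12 mm thick, 70 mm free between its two arms, lying along the tray's width (its x axis, = stand x). 185 mm from the hinge line and, with the tray level, 84 mm above the table; 39 mm of free gap between bar and tray end wall. It may turn within the fingers while the tray tips. Its y axis points away from the lip along the tray.
- box_in (a point): Open mahogany lens box, loose, 0.6 kg: centre of its inner floor, 8 mm above its underside. Outside 200 mm (x) by 140 mm (y) by 50 mm high, walls 8 mm. It can be slid along the table by its fin.
- box_fin (a point): Centre of the lens box's fin handle, a 12 mm thick (x) upright wooden fin standing 45 mm out from the middle of the box's -y wall, from 12 to 52 mm above the table. The point lies 93 mm from the box centre along -y, 32 mm above the box's underside.
- mat: Cork panel let flush into the table, fixed (no step), 220 mm (x) by 160 mm (y): the place of the lens box, box x and y along its own. Origin at its centre at table height.
- plate: Round stage plate, nickel with a dark face, fixed, 110 mm across, 10 mm high; origin at the centre of its underside at table height, z up.
- prism1_c (a point): Crystal wedge prism, 60 mm long (x), triangular section 30 mm wide and 26 mm high, 60 g; the point is its centroid, 9 mm above its base face. Starts lying loose on the tray. Between two and four prisms are present. Its polished faces must not be touched.
- prism2_c (a point): Crystal wedge prism, 60 mm long (x), triangular section 30 mm wide and 26 mm high, 60 g; the point is its centroid, 9 mm above its base face. Starts lying loose on the tray. Between two and four prisms are present. Its polished faces must not be touched.
- prism3_c (a point): Crystal wedge prism, 60 mm long (x), triangular section 30 mm wide and 26 mm high, 60 g; the point is its centroid, 9 mm above its base face. Starts lying loose on the tray. Between two and four prisms are present. Its polished faces must not be touched.
- prism4_c (a point): Crystal wedge prism, 60 mm long (x), triangular section 30 mm wide and 26 mm high, 60 g; the point is its centroid, 9 mm above its base face. Starts lying loose on the tray. Between two and four prisms are present. Its polished faces must not be touched.
- flat_large_c (a point): The large optical flat: a disc 70 mm across and 20 mm thick in a plain metal cell, 190 g or so; the point is its centre, half-way up; z is its axis (either face may be up). Starts lying on the table. Three or all four of the flats (70, 58, 46 and 34 mm) are present.
- flat_medium_c (a point): The medium optical flat: a disc 58 mm across and 20 mm thick in a plain metal cell, 130 g or so; the point is its centre, half-way up; z is its axis (either face may be up). Starts lying on the table. Three or all four of the flats (70, 58, 46 and 34 mm) are present.
- flat_small_c (a point): The small optical flat: a disc 46 mm across and 20 mm thick in a plain metal cell, 80 g or so; the point is its centre, half-way up; z is its axis (either face may be up). Starts lying on the table. Three or all four of the flats (70, 58, 46 and 34 mm) are present.
- flat_tiny_c (a point): The tiny optical flat: a disc 34 mm across and 20 mm thick in a plain metal cell, 50 g or so; the point is its centre, half-way up; z is its axis (either face may be up). Starts lying on the table. Three or all four of the flats (70, 58, 46 and 34 mm) are present.
- clamp: Bystander: screw clamp holding a 190 mm brass draw tube, origin under the centre of its foot. Leave alone.
- vblock: Bystander: grey cast-iron V-block 100 x 60 x 42 mm, origin under its centre. Leave alone.
- square: Bystander: blued steel square, 100 mm stock and 140 mm blade, lying flat; origin under the stock's middle. Leave alone.

How it is judged (in metres and radians):
On the way, in this order (a step that is already met when the one before it is completed fails the run):
1. the tray is tipped by more than 0.5 rad with every prism in the lens box (value of joint tray above 0.5 rad and x of prism1_c in the frame of box_in between -0.094 and 0.094 m and y of prism1_c in the frame of box_in between -0.064 and 0.064 m and z of each of prism1_c, prism2_c, prism3_c, prism4_c in the frame of box_in below 0.055 m and x of prism2_c in the frame of box_in between -0.094 and 0.094 m and y of prism2_c in the frame of box_in between -0.064 and 0.064 m and x of prism3_c in the frame of box_in between -0.094 and 0.094 m and y of prism3_c in the frame of box_in between -0.064 and 0.064 m and x of prism4_c in the frame of box_in between -0.094 and 0.094 m and y of prism4_c in the frame of box_in between -0.064 and 0.064 m), for 0.2 s.
2. the tray is down level again, the prisms in the box (value of joint tray below 0.04 rad and x of prism1_c in the frame of box_in between -0.094 and 0.094 m and y of prism1_c in the frame of box_in between -0.064 and 0.064 m and z of each of prism1_c, prism2_c, prism3_c, prism4_c in the frame of box_in below 0.055 m and x of prism2_c in the frame of box_in between -0.094 and 0.094 m and y of prism2_c in the frame of box_in between -0.064 and 0.064 m and x of prism3_c in the frame of box_in between -0.094 and 0.094 m and y of prism3_c in the frame of box_in between -0.064 and 0.064 m and x of prism4_c in the frame of box_in between -0.094 and 0.094 m and y of prism4_c in the frame of box_in between -0.064 and 0.064 m), for 0.2 s.
At the end, for the whole second after the job is handed in: All at rest: prisms in the lens box; box on the cork panel within 16 mm of its centre each way, square within 0.15 rad; tray level (under 0.04 rad); flats stacked on the stage plate within 10 mm of its axis, tilted under 0.1 rad, each smaller one above the larger (all of step 2 and horizontal distance between each of flat_large_c, flat_medium_c, flat_small_c, flat_tiny_c and plate below 0.01 m and angle between the z axis of each of flat_large_c, flat_medium_c, flat_small_c, flat_tiny_c and the z axis of plate, either way round below 0.1 rad and height (world z) of each of flat_large_c, flat_medium_c, flat_small_c, flat_tiny_c above 0.015 m and linear speed of each of flat_large, flat_medium, flat_small, flat_tiny, prism1, prism2, prism3, prism4 below 0.03 m/s and ((angle between flat_large_c's own z axis and vertical below 0.15 rad and z of flat_medium_c in the frame of flat_large_c above 0.012 m) or (angle between flat_large_c's own z axis and vertical above 3 rad and z of flat_medium_c in the frame of flat_large_c below -0.012 m)) and ((angle between flat_large_c's own z axis and vertical below 0.15 rad and z of flat_small_c in the frame of flat_large_c above 0.012 m) or (angle between flat_large_c's own z axis and vertical above 3 rad and z of flat_small_c in the frame of flat_large_c below -0.012 m)) and ((angle between flat_large_c's own z axis and vertical below 0.15 rad and z of flat_tiny_c in the frame of flat_large_c above 0.012 m) or (angle between flat_large_c's own z axis and vertical above 3 rad and z of flat_tiny_c in the frame of flat_large_c below -0.012 m)) and ((angle between flat_medium_c's own z axis and vertical below 0.15 rad and z of flat_small_c in the frame of flat_medium_c above 0.012 m) or (angle between flat_medium_c's own z axis and vertical above 3 rad and z of flat_small_c in the frame of flat_medium_c below -0.012 m)) and ((angle between flat_medium_c's own z axis and vertical below 0.15 rad and z of flat_tiny_c in the frame of flat_medium_c above 0.012 m) or (angle between flat_medium_c's own z axis and vertical above 3 rad and z of flat_tiny_c in the frame of flat_medium_c below -0.012 m)) and ((angle between flat_small_c's own z axis and vertical below 0.15 rad and z of flat_tiny_c in the frame of flat_small_c above 0.012 m) or (angle between flat_small_c's own z axis and vertical above 3 rad and z of flat_tiny_c in the frame of flat_small_c below -0.012 m)) and x of box_in in the frame of mat between -0.016 and 0.016 m and y of box_in in the frame of mat between -0.016 and 0.016 m and angle between the y axis of box_in and the y axis of mat, either way round below 0.15 rad and angle between box_in's own z axis and vertical below 0.05 rad and linear speed of lensbox below 0.02 m/s); the robot touches nothing.
It fails at once if the robot touches a prism (contact force between any of the fingers, the arm and prism1 above 0.5 N or contact force between any of the fingers, the arm and prism2 above 0.5 N or contact force between any of the fingers, the arm and prism3 above 0.5 N or contact force between any of the fingers, the arm and prism4 above 0.5 N).
It fails at once if a bystander is moved by more than 20 mm (distance of any of clamp, vblock, square from where it was at the start of the episode above 0.02 m).
Of prism1, prism2, prism3, prism4 only 2 to 4 are there at a start; the rules pass over those that are not, and their reading is None.
Of flat_large, flat_medium, flat_small, flat_tiny only 3 to 4 are there at a start; the rules pass over those that are not, and their reading is None.
At some moment in a run one of flat_large, flat_medium, flat_small, flat_tiny may be knocked a few centimetres aside while the robot is not near it.
Once in a run the grip may slacken for a moment while it holds something.
It also fails if it takes over 210 s, if anything falls off the work surface, if the arm or the gripper's body presses on something with over 40 N, if the wrist force passes 120 N, or if a joint passes its speed limit or range.

ROBOT

A 6-joint arm with a two-finger parallel gripper is mounted at the origin on the work surface. World frame = base frame: x ahead of the robot, y to its left, z up, the work surface at z = 0. Lengths are in m, angles in degrees, forces in N, time in s.
With the tool pointing down it reaches from about 0.35 to 0.875 m from the base axis. Payload 4.2 kg.
Tool frame: the origin (TCP) lies on the centre line of the jaws, within the pads' length; the fingertips stand 25 mm ahead of it and the grasp point (between the pads) lies 6 mm ahead of it; z points along the fingers, y is the line along which they close (so a half turn about z gives the same grasp; the last joint's range is limited). The gripper opens to 87 mm and grips with 3 to 60 N. Pads are 19 mm wide; open, the fingers measure 117 mm over their backs; the gripper's body (75 mm by 190 mm) begins 51 mm behind the grasp point.
Start: joints at [91.65, 22.042, 0.453, 0, -68.411, -14.817], TCP at [0.142, 0.609, 0.248] pointing down, gripper open.
Joint ranges: [-179.83, 179.83], [-69.29, 118.12], [-61.27, 80.66], [-181.25, 117.63], [-171.15, -9.14], [-177.46, 177.46]. Speed limits (degrees/s): [159.86, 159.86, 180, 180, 180, 180].

INTERFACE

Orientations are given as a 3x3 rotation matrix whose columns are the frame's x, y, z axes.
In Python, from station import r gives the robot as it stands.
- The arm moves only by the tool move_arm, never from a script. Its argument "series" is a list of rows, each an object with "grip": the opening, from 0 (shut) to 1 (fully open); "xyz": the shift along the tool's x, y, z in mm, a list of three; "angular": the turn, a rotation vector about the tool's x, y, z in rad, a list of three. A call has 1 to 10 rows; each row is the pose to reach, as a shift and turn from the pose commanded when the call began, along the tool's axes at that moment; what a row does not reach only later rows make up. A row lasts 1/10 s, in which the tool goes at most 50 mm and 8.59 degrees, less where a joint would pass 70% of its speed; a pose out of reach is approached as far as the arm can. A call with a gripper value outside its range is refused whole. The fingers move at their own pace and stop on an object; the grip force is fixed at half the most. Time passes only in rows, so rows that repeat a pose let the fingers close. It gives the time, the measured TCP pose, the force, the opening and the grip force at its end, in the units of the state.
- r.sense(): the state, without advancing time (a new reading comes with each control period).
- r.capture(name): name is "scene" or "side" or "wrist"; returns a dict with "img" (420x560x3 uint8, red, green, blue), "camera_matrix" (3x3 intrinsics, pixels), "k1" (the pictures are not rectified: a ray, as slopes to the right and down, at radius r is drawn at 1 + k1 r^2 times it, then the intrinsics apply), "rvec" (rotation vector, rad) and "tvec" (3), from world to camera coordinates, as OpenCV has them; the wrist camera has in their place "hand_eye" (4x4, takes a point from camera to tool coordinates, whose origin is the TCP and whose axes are the flange's). Camera axes: x right, y down, z forward; pixel columns grow to the right and rows downward; lengths in m; the calibration is good to about 2 mm. A picture is of the moment at which its call begins: read the wrist's pose just before it. There is no depth.
- r.finish_job(): hands the job in; it is judged then, once.
The state is a dict: "time_s": time; "joints": joint angles; "joint_velocities": joint speeds; "effort": joint torques, N m; "tcp_pos": TCP position; "ee_rot": TCP orientation; "wrist_force": force on the tool from outside, world axes, zero at the start; "moment": the same for the moment, N m; "gripper_width": opening from 0.0 (shut) to 1.0 (fully open); "gripper_force": force on a finger pad.
Only numpy, scipy, OpenCV 4.12 (cv2) and the standard library are available. Lean on these libraries where they do the work, as an engineer would, in place of code of your own. Each camera call takes 0.05 s, during which the arm holds its last target. There are 200 camera calls.

## Working session

There is one attempt and no reset: what is moved stays moved. The work goes in short steps, Python scripts to look and compute and a tool call to move; the robot and the scene stay as the last step left them, time stands still between calls to the robot, and variables do not carry over. Pictures are saved under pics/ and viewed, at most 14 in all, crops included, and the job is handed in when it is done.

Besides the shell and the picture viewer there is one more tool, called after "Emit:" in YAML: its name, and indented under it one key for each argument. move_arm: Moves the arm, as the interface text tells. Its arguments: {"type":"object","properties":{"series":{"type":"array"}},"required":["series"]}

```bash
ls; mkdir -p pics
cat > h.py <<'E'
import numpy as np, cv2, pickle
from station import r
def snap(name, fn):
    s=r.sense(); c=r.capture(name); c['tcp']=np.array(s['tcp_pos']); c['R']=np.array(s['ee_rot'])
    cv2.imwrite(f'pics/{fn}.png', c['img'][:,:,::-1]); pickle.dump(c,open(f'pics/{fn}.pkl','wb')); return c
def load(fn): return pickle.load(open(f'pics/{fn}.pkl','rb'))
def pose(c):
    "camera->world R,t"
    if 'rvec' in c:
        R=cv2.Rodrigues(np.array(c['rvec'],float))[0].T; return R,-R@np.array(c['tvec'],float).ravel()
    H=np.array(c['hand_eye']); return c['R']@H[:3,:3], c['R']@H[:3,3]+c['tcp']
def ray(c,u,v):
    K=np.array(c['camera_matrix']); d=np.array([(u-K[0,2])/K[0,0],(v-K[1,2])/K[1,1]])
    p=d.copy()
    for _ in range(30): p=d/(1+c['k1']*(p@p))
    R,t=pose(c); w=R@np.array([*p,1.]); return t,w/np.linalg.norm(w)
def atz(c,u,v,z):
    o,w=ray(c,u,v); return o+w*(z-o[2])/w[2]
def tri(*obs):
    A=np.zeros((3,3));b=np.zeros(3);L=[]
    for c,u,v in obs:
        o,w=ray(c,u,v);P=np.eye(3)-np.outer(w,w);A+=P;b+=P@o;L.append((o,w))
    X=np.linalg.solve(A,b); return X,[np.linalg.norm((np.eye(3)-np.outer(w,w))@(X-o)) for o,w in L]
def proj(c,X):
    R,t=pose(c);p=R.T@(np.array(X)-t);q=p[:2]/p[2];q=q*(1+c['k1']*(q@q));K=np.array(c['camera_matrix'])
    return np.array([K[0,0]*q[0]+K[0,2],K[1,1]*q[1]+K[1,2]])
E
python3 - <<'E'
from h import *
np.set_printoptions(precision=3,suppress=True)
for n in ['scene','side','wrist']:
    c=snap(n,n+'0'); R,t=pose(c); print(n,t,R[:,2],c['camera_matrix'],c['k1'])
print(r.sense())
a=[load(n+'0')['img'] for n in ('scene','side')]
for n,i in zip('ab',a): cv2.imwrite(f'pics/big{n}.png',cv2.resize(i[:,:,::-1],(800,600),interpolation=cv2.INTER_CUBIC))
E
```

```text
pics
scene [ 1.121 -0.386  1.212] [-0.384  0.308 -0.871] [[542.205   0.    286.068]
 [  0.    542.205 214.869]
 [  0.      0.      1.   ]] -0.1645454504835081
side [ 0.382 -0.674  0.866] [ 0.234  0.65  -0.723] [[475.246   0.    263.298]
 [  0.    475.246 208.851]
 [  0.      0.      1.   ]] -0.09709558405269443
wrist [0.209 0.593 0.383] [-0.248  0.056 -0.967] [[369.883   0.    280.018]
 [  0.    369.883 204.038]
 [  0.      0.      1.   ]] 0.0022487621177051773
{'time_s': 0.15, 'joints': array([ 91.65 ,  22.082,   0.398,  -0.019, -68.411, -14.816]), 'joint_velocities': array([-0.024, -0.233,  0.252,  0.182, -0.13 ,  0.022]), 'effort': array([ -0.   , -39.105,  18.759,   4.222,   0.012,  -0.   ]), 'tcp_pos': array([0.142, 0.608, 0.247]), 'ee_rot': array([[ 0.974, -0.228, -0.   ],
       [-0.228, -0.974, -0.002],
       [ 0.   ,  0.002, -1.   ]]), 'wrist_force': array([-0.016,  0.375, -0.241]), 'moment': array([-0.033,  0.005, -0.023]), 'gripper_force': 0.0, 'gripper_width': 1.0027980042997622}
```

View pics/biga.png

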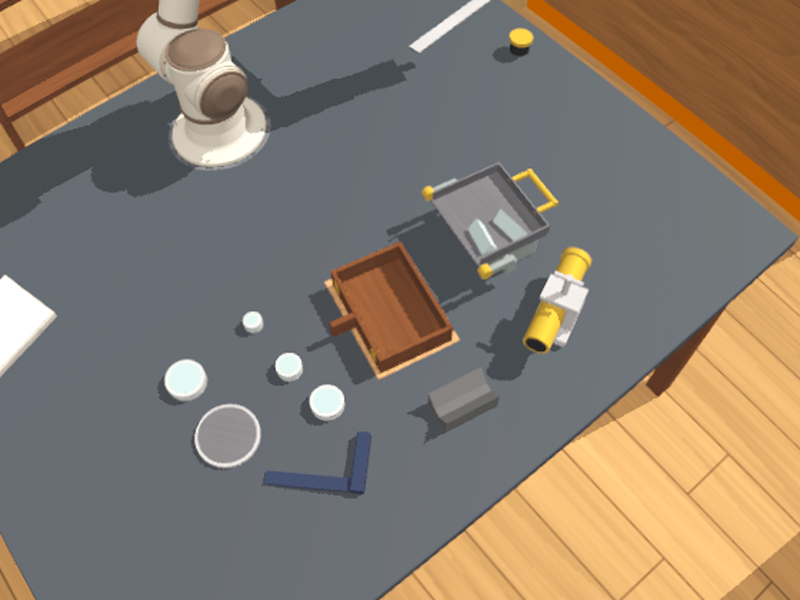

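View pics/bigb.png

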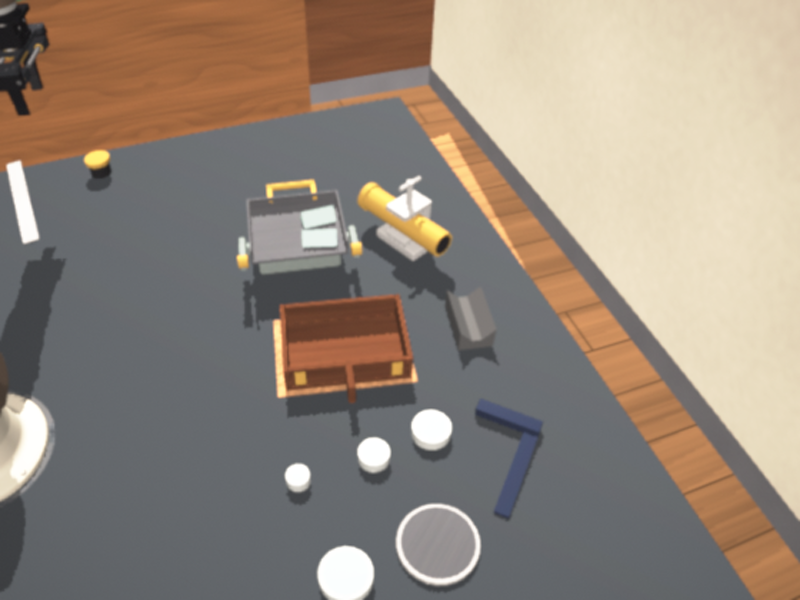

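The scene shows two prisms on the tray and all four flats. Next I'll enlarge the box and tray in both views.

Run:
```python
from h import *
np.set_printoptions(precision=3,suppress=True)
a,b=load('scene0'),load('side0')
for c,n,(x,y,w,h) in ((a,'ca',(222,105,190,165)),(b,'cb',(160,115,170,165))):
    cv2.imwrite(f'pics/{n}.png',cv2.resize(c['img'][y:y+h,x:x+w,::-1],None,fx=3.6,fy=3.6,interpolation=cv2.INTER_CUBIC))
k=.7
for n,p,q in [('large',(186,380),(346,575)),('med',(327,402),(432,430)),('small',(289,367),(374,455)),('tiny',(252,322),(298,478)),('plate',(227,435),(438,544)),('bar1',(530,172),(270,187)),('bar2',(555,205),(315,184)),('knobL',(428,193),(242,262)),('knobR',(487,271),(357,248))]:
    X,e=tri((a,p[0]*k,p[1]*k),(b,q[0]*k,q[1]*k)); print(n,X*1000,np.array(e)*1000, np.hypot(X[0],X[1]))
```

```text
large [ 462.175 -349.019    8.064] [0.862 0.862] 0.5791542944647381
med [ 648.194 -182.891    9.463] [1.777 1.777] 0.6735019162686979
small [ 553.784 -194.801    8.184] [0.851 0.851] 0.5870473418053902
tiny [ 440.608 -196.427   10.118] [0.62 0.62] 0.48240924852158257
plate [ 589.688 -347.278    4.287] [1.422 1.422] 0.6843491534200663
bar1 [541.72  371.554  84.306] [0.898 0.898] 0.6568961853328326
bar2 [625.626 355.025  82.551] [1.015 1.015] 0.7193403073085787
knobL [451.341 198.708  69.592] [0.263 0.263] 0.4931463239268771
knobR [648.5   168.386  70.576] [1.095 1.095] 0.6700039598871483
```

View pics/ca.png

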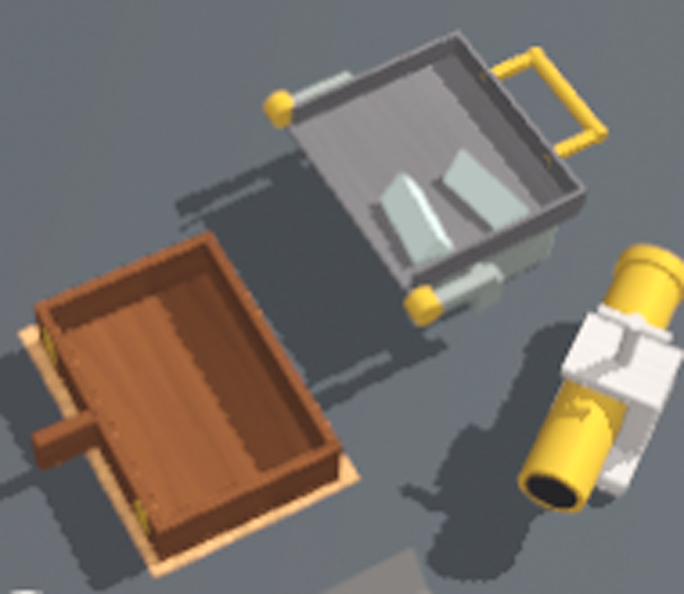

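View pics/cb.png

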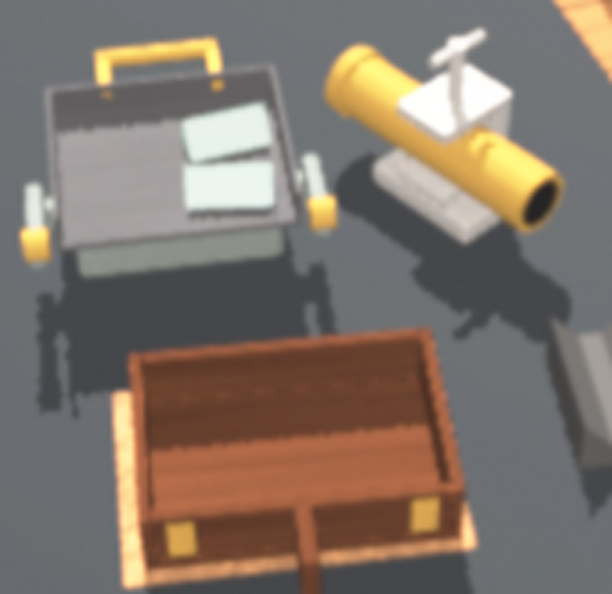

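```bash
cat > m.py <<'E'
from h import *
np.set_printoptions(precision=1,suppress=True)
a,b=load('scene0'),load('side0')
A=lambda u,v:(a,222+u/3.6,105+v/3.6)
B=lambda u,v:(b,160+u/3.6,115+v/3.6)
P={}
for n,p,q in [('rim1',(38,307),(142,515)),('rim2',(208,235),(131,355)),('rim3',(340,448),(430,330)),('rim4',(157,528),(462,487)),
 ('mat-x-y',(20,333),(128,586)),('mat+x-y',(157,576),(475,547)),
 ('barL',(537,54),(100,55)),('barR',(601,129),(215,46)),('lipL',(292,125),(64,244)),('lipR',(407,290),(294,218)),('knL',(278,108),(36,243)),('knR',(423,305),(320,211)),('farL',(458,35),(47,90)),('farR',(583,187),(273,68))]:
    X,e=tri(A(*p),B(*q)); P[n]=X*1000; print(n,X*1000,e[0]*1000)
print('mat far R',atz(*A(358,478),0)*1000,'far L',atz(*B(112,393),0)*1000)
def fr(l,r): d=(r-l)[:2]; return np.degrees(np.arctan2(d[1],d[0])),np.linalg.norm(d)
print('box',sum(P[f'rim{i}'] for i in (1,2,3,4))/4,fr(P['rim1'],P['rim4']),fr(P['rim2'],P['rim3']))
for s in ('lip','bar','kn','far'): print(s,(P[s+'L']+P[s+'R'])/2,fr(P[s+'L'],P[s+'R']))
print('mat',fr(P['mat-x-y'],P['mat+x-y']))
E
python3 m.py
```

```text
rim1 [467.4 -34.4  49.6] 0.43074974851448994
rim2 [493.4  97.9  47.3] 0.9147367682812626
rim3 [686.4  57.4  47.5] 0.8460723404001935
rim4 [656.8 -76.   50.1] 0.7683531363493058
mat-x-y [450.1 -44.   -0.9] 1.2528411641196944
mat+x-y [664.5 -84.5  -2.8] 1.2750714615645073
barL [539.8 374.4  83.8] 0.2749423482020579
barR [623.2 357.9  86.2] 2.798004742380878
lipL [470.7 194.4  70.7] 1.4543447710641935
lipR [628.1 167.7  68.8] 0.7518099989326629
knL [453.1 195.9  74.4] 0.04706290610518748
knR [646.  166.1  72. ] 0.15491501491229787
farL [492.5 337.   89.9] 0.7461661319005557
farR [654.4 307.5  93.3] 2.1578890692191854
mat far R [694.   70.7   0. ] far L [478.6 113.3   0. ]
box [576.   11.2  48.6] (np.float64(-12.371416544379143), np.float64(193.89544898773752)) (np.float64(-11.853564022303495), np.float64(197.15817635288624))
lip [549.4 181.1  69.8] (np.float64(-9.62387164087593), np.float64(159.6551302785733))
bar [581.5 366.1  85. ] (np.float64(-11.170477117447842), np.float64(85.01892949242405))
kn [549.6 181.   73.2] (np.float64(-8.781824658587826), np.float64(195.26349578563097))
far [573.4 322.3  91.6] (np.float64(-10.304371639000317), np.float64(164.59700373538618))
mat (np.float64(-10.70569845912631), np.float64(218.2219229620015))
```

```bash
cat >> h.py <<'E'
def to(x,y,z,yaw):
    "shift in tool axes (mm) and turn (rad) from the measured pose to a tool-down pose (mm, deg)"
    from scipy.spatial.transform import Rotation as Ro
    s=r.sense(); R=np.array(s['ee_rot']); d=np.array([x,y,z])-1000*np.array(s['tcp_pos'])
    c,q=np.cos(np.radians(yaw)),np.sin(np.radians(yaw)); T=np.array([[c,q,0],[q,-c,0],[0,0,-1]])
    w=Ro.from_matrix(R.T@T).as_rotvec(); print('xyz',np.round(R.T@d,1).tolist(),'ang',np.round(w,3).tolist(),'t',round(s['time_s'],1),'tcp',np.round(1000*np.array(s['tcp_pos']),1),'F',np.round(s['wrist_force'],1),'g',round(s['gripper_width'],2))
E
python3 -c "
from h import *
to(575,-90,220,-101)"
```

```text
xyz [580.5, 581.1, 27.7] ang [0.001, -0.001, 1.533] t 0.1 tcp [142.3 608.2 246.7] F [-0.   0.4 -0.2] g 1.0
```

Emit:
move_arm:
  series:
    - {"grip": 1,"xyz": [580,581,28],"angular": [0,0,1.533]}
    - {"grip": 1,"xyz": [580,581,28],"angular": [0,0,1.533]}
    - {"grip": 1,"xyz": [580,581,28],"angular": [0,0,1.533]}
    - {"grip": 1,"xyz": [580,581,28],"angular": [0,0,1.533]}
    - {"grip": 1,"xyz": [580,581,28],"angular": [0,0,1.533]}
    - {"grip": 1,"xyz": [580,581,28],"angular": [0,0,1.533]}
    - {"grip": 1,"xyz": [580,581,28],"angular": [0,0,1.533]}
    - {"grip": 1,"xyz": [580,581,28],"angular": [0,0,1.533]}
    - {"grip": 1,"xyz": [580,581,28],"angular": [0,0,1.533]}
    - {"grip": 1,"xyz": [580,581,28],"angular": [0,0,1.533]}

```text
time_s: 1.15
tcp_pos: [0.406, 0.1819, 0.2306]
ee_rot: [[-0.164, -0.986, 0.0], [-0.986, 0.164, 0.0], [-0.001, -0.0, -1.0]]
wrist_force: [0.8, 1.2, 0.0]
gripper_width: 1.0
gripper_force: 0.0
```

```bash
python3 -c "
from h import *
to(575,-90,220,-101)"
```

```text
xyz [240.5, -211.2, 10.6] ang [-0.0, 0.001, 0.027] t 1.1 tcp [406.  181.9 230.6] F [0.8 1.2 0. ] g 1.0
```

Emit:
move_arm:
  series:
    - {"grip": 1,"xyz": [240,-211,10],"angular": [0,0,0.027]}
    - {"grip": 1,"xyz": [240,-211,10],"angular": [0,0,0.027]}
    - {"grip": 1,"xyz": [240,-211,10],"angular": [0,0,0.027]}
    - {"grip": 1,"xyz": [240,-211,10],"angular": [0,0,0.027]}
    - {"grip": 1,"xyz": [240,-211,10],"angular": [0,0,0.027]}
    - {"grip": 1,"xyz": [240,-211,10],"angular": [0,0,0.027]}
    - {"grip": 1,"xyz": [240,-211,10],"angular": [0,0,0.027]}
    - {"grip": 1,"xyz": [240,-211,10],"angular": [0,0,0.027]}

```text
time_s: 1.95
tcp_pos: [0.5766, -0.0891, 0.2192]
ee_rot: [[-0.189, -0.982, -0.002], [-0.982, 0.189, -0.0], [0.001, 0.002, -1.0]]
wrist_force: [-0.3, 0.6, -0.0]
gripper_width: 1.002
gripper_force: 0.0
```

```bash
python3 -c "
from h import *
snap('wrist','w1'); to(557,-80,100,-101)
for X in [(.557,-.080,.052),(.594,-.347,.01),(.648,-.183,.02),(.5538,-.1948,.02)]: print(proj(load('w1'),X))
cv2.imwrite('pics/w1b.png',cv2.resize(load('w1')['img'][:,:,::-1],(800,600)))"
```

```text
xyz [-4.1, 19.7, 119.5] ang [0.002, -0.0, 0.003] t 2.0 tcp [575.8 -87.7 219.5] F [-0.4  0.9  0.3] g 1.0
[304.07532705 197.47529724]
[ 194.46568383 -133.79570551]
[178.30035671  95.17781846]
[282.01167323  59.164592  ]
```

View pics/w1b.png

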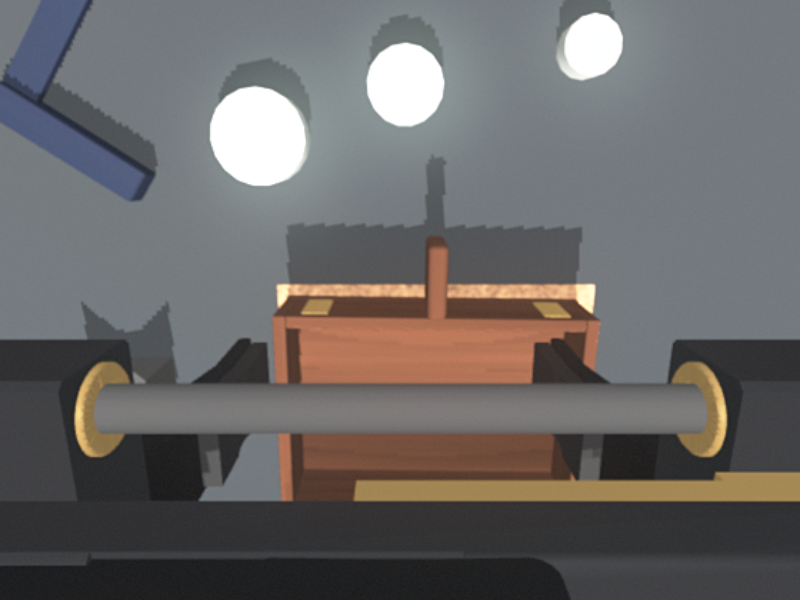

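```bash
python3 -c "
from h import *
np.set_printoptions(precision=1,suppress=True)
c=load('w1');k=.7
for n,u,v,z in [('fin_end',437,241,.052),('fin_root',437,318,.052),('rimL',275,318,.05),('rimR',598,320,.05),('matL',277,286,0),('matR',595,285,0),('med',258,136,.02),('small',405,84,.02),('tiny',595,44,.02)]: print(n,atz(c,u*k,v*k,z)*1000)
a=load('scene0'); b=load('side0')
for n,p,q,w in [('med',(327,402),(432,430),(258,136)),('small',(289,367),(374,455),(405,84)),('tiny',(252,322),(298,478),(595,44))]:
  X,e=tri((a,p[0]*k,p[1]*k),(b,q[0]*k,q[1]*k),(c,w[0]*k,w[1]*k)); print(n,X*1000,np.array(e)*1000)
"
```

```text
fin_end [ 551.3 -103.9   52. ]
fin_root [559.3 -57.8  52. ]
rimL [655.7 -75.8  50. ]
rimR [463.6 -37.4  50. ]
matL [663.6 -84.9   0. ]
matR [446.8 -43.8   0. ]
med [ 646.  -182.6   20. ]
small [ 552.5 -194.8   20. ]
tiny [ 439.3 -195.3   20. ]
med [ 648.3 -183.2   10. ] [1.9 1.7 0.3]
small [ 553.3 -195.4    8.9] [1.3 1.  1.3]
tiny [ 439.2 -196.6   11.3] [1.5 1.9 3. ]
```

```bash
python3 -c "
from h import *
to(555,-82,45,-101)"
```

```text
xyz [-1.7, 21.2, 174.5] ang [0.002, -0.0, 0.003] t 2.0 tcp [575.8 -87.7 219.5] F [-0.4  0.9  0.3] g 1.0
```

Emit:
move_arm:
  series:
    - {"grip": 1,"xyz": [-2,21,50],"angular": [0,0,0]}
    - {"grip": 1,"xyz": [-2,21,100],"angular": [0,0,0]}
    - {"grip": 1,"xyz": [-2,21,140],"angular": [0,0,0]}
    - {"grip": 1,"xyz": [-2,21,165],"angular": [0,0,0]}
    - {"grip": 1,"xyz": [-2,21,174],"angular": [0,0,0]}
    - {"grip": 0,"xyz": [-2,21,174],"angular": [0,0,0]}
    - {"grip": 0,"xyz": [-2,21,174],"angular": [0,0,0]}
    - {"grip": 0,"xyz": [-2,21,174],"angular": [0,0,0]}
    - {"grip": 0,"xyz": [-2,21,174],"angular": [0,0,0]}
    - {"grip": 0,"xyz": [-2,21,174],"angular": [0,0,0]}

```text
time_s: 3.0
tcp_pos: [0.5561, -0.0807, 0.0475]
ee_rot: [[-0.185, -0.983, 0.002], [-0.983, 0.185, 0.0], [-0.001, -0.002, -1.0]]
wrist_force: [-0.6, 1.1, 0.4]
gripper_width: 0.635
gripper_force: 0.0
```

```bash
python3 -c "
from h import *
to(527.3,51.9,45,-99.8)"
```

```text
xyz [-125.0, 52.9, 2.5] ang [-0.002, 0.001, -0.015] t 3.0 tcp [556.1 -80.7  47.5] F [-0.6  1.1  0.4] g 0.64
```

Emit:
move_arm:
  series:
    - {"grip": 0,"xyz": [0,0,0],"angular": [0,0,0]}
    - {"grip": 0,"xyz": [0,0,0],"angular": [0,0,0]}
    - {"grip": 0,"xyz": [0,0,0],"angular": [0,0,0]}
    - {"grip": 0,"xyz": [0,0,0],"angular": [0,0,0]}
    - {"grip": 0,"xyz": [0,0,0],"angular": [0,0,0]}
    - {"grip": 0,"xyz": [0,0,0],"angular": [0,0,0]}
    - {"grip": 0,"xyz": [0,0,0],"angular": [0,0,0]}
    - {"grip": 0,"xyz": [0,0,0],"angular": [0,0,0]}
    - {"grip": 0,"xyz": [0,0,0],"angular": [0,0,0]}

```text
time_s: 3.9
tcp_pos: [0.5559, -0.0808, 0.0465]
ee_rot: [[-0.185, -0.983, 0.001], [-0.983, 0.185, 0.0], [-0.0, -0.001, -1.0]]
wrist_force: [2.0, 0.1, -1.3]
gripper_width: 0.134
gripper_force: 30.0
```

```bash
python3 -c "
from h import *
to(527.3,51.9,47,-99.8);print(r.sense()['gripper_force'])"
```

```text
xyz [-125.1, 52.7, -0.5] ang [-0.001, 0.0, -0.015] t 3.9 tcp [555.9 -80.8  46.5] F [ 2.   0.1 -1.3] g 0.13
29.975690650753677
```

Emit:
move_arm:
  series:
    - {"grip": 0,"xyz": [-3,1,0],"angular": [0,0,-0.001]}
    - {"grip": 0,"xyz": [-8,3,0],"angular": [0,0,-0.002]}
    - {"grip": 0,"xyz": [-14,6,0],"angular": [0,0,-0.003]}
    - {"grip": 0,"xyz": [-21,9,0],"angular": [0,0,-0.004]}
    - {"grip": 0,"xyz": [-28,12,0],"angular": [0,0,-0.005]}
    - {"grip": 0,"xyz": [-35,15,0],"angular": [0,0,-0.006]}
    - {"grip": 0,"xyz": [-42,18,0],"angular": [0,0,-0.007]}
    - {"grip": 0,"xyz": [-49,21,0],"angular": [0,0,-0.007]}
    - {"grip": 0,"xyz": [-56,24,0],"angular": [0,0,-0.007]}
    - {"grip": 0,"xyz": [-60,25,0],"angular": [0,0,-0.007]}

```text
time_s: 4.9
tcp_pos: [0.5417, -0.0164, 0.0464]
ee_rot: [[-0.177, -0.984, -0.001], [-0.984, 0.177, -0.0], [0.0, 0.001, -1.0]]
wrist_force: [-0.6, -4.6, -0.8]
gripper_width: 0.138
gripper_force: 29.9
```

```bash
python3 -c "
from h import *
to(527.3,51.9,47,-99.8);print(r.sense()['gripper_force'])"
```

```text
xyz [-64.7, 26.2, -0.6] ang [0.001, -0.0, -0.007] t 4.9 tcp [541.7 -16.4  46.4] F [-0.6 -4.6 -0.8] g 0.14
29.937001364305615
```

Emit:
move_arm:
  series:
    - {"grip": 0,"xyz": [-4,2,0],"angular": [0,0,-0.001]}
    - {"grip": 0,"xyz": [-10,4,0],"angular": [0,0,-0.002]}
    - {"grip": 0,"xyz": [-17,7,0],"angular": [0,0,-0.003]}
    - {"grip": 0,"xyz": [-24,10,0],"angular": [0,0,-0.004]}
    - {"grip": 0,"xyz": [-32,13,0],"angular": [0,0,-0.005]}
    - {"grip": 0,"xyz": [-40,16,0],"angular": [0,0,-0.006]}
    - {"grip": 0,"xyz": [-48,19,0],"angular": [0,0,-0.007]}
    - {"grip": 0,"xyz": [-56,22,0],"angular": [0,0,-0.007]}
    - {"grip": 0,"xyz": [-61,25,0],"angular": [0,0,-0.007]}
    - {"grip": 0,"xyz": [-65,26,0],"angular": [0,0,-0.007]}

```text
time_s: 5.9
tcp_pos: [0.5277, 0.052, 0.0464]
ee_rot: [[-0.171, -0.985, -0.001], [-0.985, 0.171, -0.0], [0.0, 0.0, -1.0]]
wrist_force: [0.2, -2.4, -2.3]
gripper_width: 0.133
gripper_force: 29.9
```

```bash
python3 -c "
from h import *
to(527.3,51.9,47,-99.8)
for n in ('scene','side'): 
  c=snap(n,n+'1')
a,b=load('scene1')['img'],load('side1')['img']
cv2.imwrite('pics/d1.png',np.hstack([cv2.resize(a[90:270,220:410],(400,379)),cv2.resize(b[110:290,150:340],(400,379))])[:,:,::-1])"
```

```text
xyz [0.2, 0.4, -0.6] ang [0.0, -0.0, -0.0] t 5.9 tcp [527.7  52.   46.4] F [ 0.2 -2.4 -2.3] g 0.13
```

View pics/d1.png

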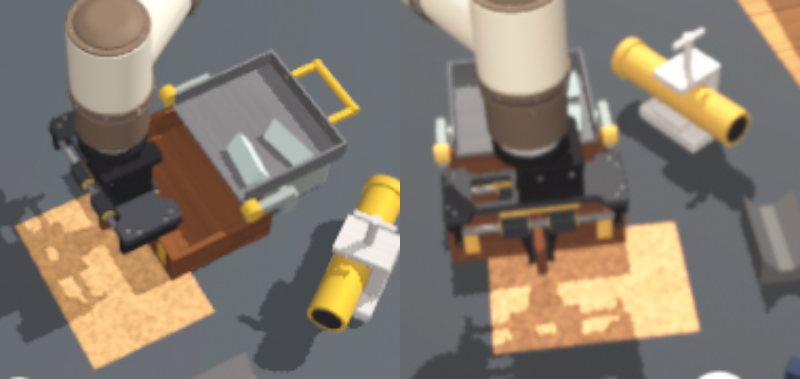

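Emit:
move_arm:
  series:
    - {"grip": 1,"xyz": [0,0,0],"angular": [0,0,0]}
    - {"grip": 1,"xyz": [0,0,0],"angular": [0,0,0]}
    - {"grip": 1,"xyz": [0,0,0],"angular": [0,0,0]}
    - {"grip": 0.6,"xyz": [0,0,-20],"angular": [0,0,0]}
    - {"grip": 0.6,"xyz": [5,0,-60],"angular": [0,0,0]}
    - {"grip": 0.6,"xyz": [5,0,-110],"angular": [0,0,0]}
    - {"grip": 0.6,"xyz": [5,0,-160],"angular": [0,0,0]}
    - {"grip": 0.6,"xyz": [5,0,-190],"angular": [0,0,0]}
    - {"grip": 0.6,"xyz": [5,0,-190],"angular": [0,0,0]}

```text
time_s: 6.9
tcp_pos: [0.53, 0.0469, 0.2425]
ee_rot: [[-0.171, -0.985, 0.012], [-0.985, 0.171, 0.003], [-0.005, -0.011, -1.0]]
wrist_force: [0.2, -0.0, 0.4]
gripper_width: 0.592
gripper_force: 0.0
```

```bash
python3 -c "
from h import *
np.set_printoptions(precision=1,suppress=True)
to(590,330,236,-9.7)
s=load('side1');a=load('scene1')
S=[atz(s,150+(x-400)/2.105,110+y/2.105,0)*1000 for x,y in [(676,223),(699,330),(495,353)]]
A=[atz(a,220+x/2.105,90+y/2.105,0)*1000 for x,y in [(15,225),(213,312),(97,368)]]
print(np.array(S),(S[0]+S[2])/2);print(np.array(A),(A[0]+A[1])/2)"
```

```text
xyz [-289.1, -10.8, 8.1] ang [-0.013, -0.005, -1.573] t 6.9 tcp [530.   46.9 242.5] F [ 0.2 -0.   0.4] g 0.59
[[696.9  67.5  -0. ]
 [664.5 -87.4   0. ]
 [449.8 -45.5   0. ]] [573.3  11.    0. ]
[[447.4 -43.    0. ]
 [694.5  69.4   0. ]
 [665.1 -82.9   0. ]] [571.   13.2   0. ]
```

Emit:
move_arm:
  series:
    - {"grip": 0.45,"xyz": [-300,-20,5],"angular": [0,0,-1.573]}
    - {"grip": 0.45,"xyz": [-300,-20,5],"angular": [0,0,-1.573]}
    - {"grip": 0.45,"xyz": [-300,-20,5],"angular": [0,0,-1.573]}
    - {"grip": 0.45,"xyz": [-300,-20,5],"angular": [0,0,-1.573]}
    - {"grip": 0.45,"xyz": [-300,-20,5],"angular": [0,0,-1.573]}
    - {"grip": 0.45,"xyz": [-300,-20,5],"angular": [0,0,-1.573]}
    - {"grip": 0.45,"xyz": [-300,-20,5],"angular": [0,0,-1.573]}
    - {"grip": 0.45,"xyz": [-300,-20,5],"angular": [0,0,-1.573]}
    - {"grip": 0.45,"xyz": [-300,-20,5],"angular": [0,0,-1.573]}
    - {"grip": 0.45,"xyz": [-300,-20,5],"angular": [0,0,-1.573]}

```text
time_s: 7.9
tcp_pos: [0.598, 0.3386, 0.23]
ee_rot: [[0.972, -0.234, -0.002], [-0.234, -0.972, -0.001], [-0.002, 0.002, -1.0]]
wrist_force: [-0.1, 0.2, 0.6]
gripper_width: 0.453
gripper_force: 0.0
```

```bash
python3 -c "
from h import *
to(581,365,160,-9.7)"
```

```text
xyz [-22.6, -21.8, 70.0] ang [0.002, 0.002, -0.067] t 7.9 tcp [598.  338.6 230. ] F [-0.1  0.2  0.6] g 0.45
```

Emit:
move_arm:
  series:
    - {"grip": 0.45,"xyz": [-22,-22,30],"angular": [0,0,-0.067]}
    - {"grip": 0.45,"xyz": [-22,-22,60],"angular": [0,0,-0.067]}
    - {"grip": 0.45,"xyz": [-22,-22,70],"angular": [0,0,-0.067]}
    - {"grip": 0.45,"xyz": [-22,-22,70],"angular": [0,0,-0.067]}

```text
time_s: 8.3
tcp_pos: [0.5815, 0.3643, 0.1589]
ee_rot: [[0.985, -0.175, -0.004], [-0.175, -0.985, -0.004], [-0.003, 0.004, -1.0]]
wrist_force: [-0.9, 0.4, 0.3]
gripper_width: 0.456
gripper_force: 0.0
```

```bash
python3 -c "
from h import *
to(581,365,90,-9.7)
snap('wrist','w2')
print([proj(load('w2'),x).round() for x in [(.5397,.374,.084),(.623,.358,.084)]])
cv2.imwrite('pics/w2.png',cv2.resize(load('w2')['img'][:,:,::-1],(800,600)))"
```

```text
xyz [-0.4, -0.9, 68.9] ang [0.004, 0.003, -0.007] t 8.3 tcp [581.5 364.3 158.9] F [-0.9  0.4  0.3] g 0.46
[array([277., 290.]), array([278., 155.])]
```

View pics/w2.png

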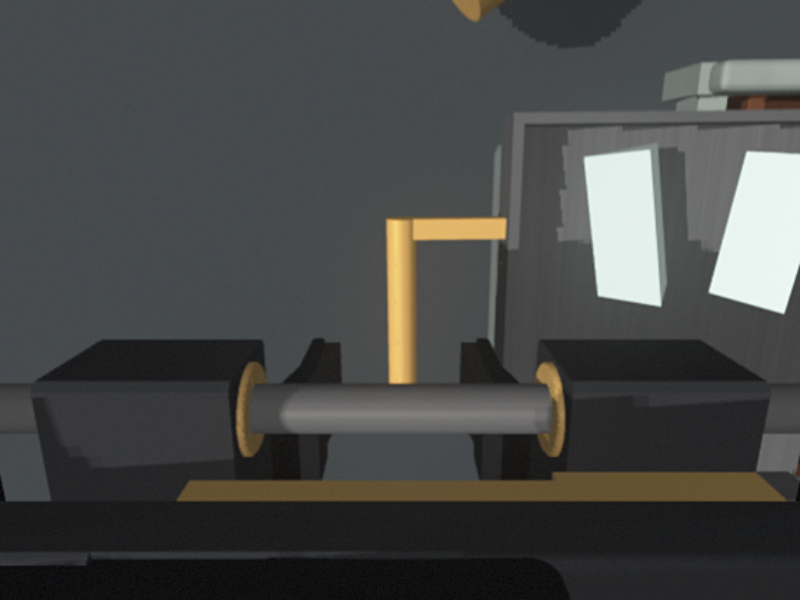

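Emit:
move_arm:
  series:
    - {"grip": 0.45,"xyz": [0,-1,40],"angular": [0,0,-0.007]}
    - {"grip": 0.45,"xyz": [0,-1,62],"angular": [0,0,-0.007]}
    - {"grip": 0.45,"xyz": [0,-1,69],"angular": [0,0,-0.007]}
    - {"grip": 0,"xyz": [0,-1,69],"angular": [0,0,-0.007]}
    - {"grip": 0,"xyz": [0,-1,69],"angular": [0,0,-0.007]}
    - {"grip": 0,"xyz": [0,-1,69],"angular": [0,0,-0.007]}
    - {"grip": 0,"xyz": [0,-1,69],"angular": [0,0,-0.007]}
    - {"grip": 0,"xyz": [0,-1,69],"angular": [0,0,-0.007]}
    - {"grip": 0,"xyz": [0,-1,69],"angular": [0,0,-0.007]}
    - {"grip": 0,"xyz": [0,-1,69],"angular": [0,0,-0.007]}

```text
time_s: 9.35
tcp_pos: [0.5826, 0.3629, 0.0945]
ee_rot: [[0.986, -0.168, -0.001], [-0.168, -0.986, -0.005], [-0.0, 0.005, -1.0]]
wrist_force: [-1.3, -8.8, 5.5]
gripper_width: 0.12
gripper_force: 30.0
```

```bash
python3 -c "
from h import *
to(581,365,90,-9.7)
print(r.sense()['gripper_force'])
for t in np.arange(0,.76,.05):
  print(round(t,2), 'up',round(185*np.sin(t)+12*np.cos(t)-12,1),'toward lip',round(185-185*np.cos(t)+12*np.sin(t),1))"
```

```text
xyz [-2.0, -1.8, 4.5] ang [0.005, 0.0, 0.0] t 9.3 tcp [582.6 362.9  94.5] F [-1.3 -8.8  5.5] g 0.12
30.00774621963501
0.0 up 0.0 toward lip 0.0
0.05 up 9.2 toward lip 0.8
0.1 up 18.4 toward lip 2.1
0.15 up 27.5 toward lip 3.9
0.2 up 36.5 toward lip 6.1
0.25 up 45.4 toward lip 8.7
0.3 up 54.1 toward lip 11.8
0.35 up 62.7 toward lip 15.3
0.4 up 71.1 toward lip 19.3
0.45 up 79.3 toward lip 23.6
0.5 up 87.2 toward lip 28.4
0.55 up 94.9 toward lip 33.6
0.6 up 102.4 toward lip 39.1
0.65 up 109.5 toward lip 45.0
0.7 up 116.4 toward lip 51.2
0.75 up 122.9 toward lip 57.8
```

Emit:
move_arm:
  series:
    - {"grip": 0,"xyz": [0,1,-6],"angular": [0,0,0]}
    - {"grip": 0,"xyz": [0,2,-12],"angular": [0,0,0]}
    - {"grip": 0,"xyz": [0,2,-18],"angular": [0,0,0]}
    - {"grip": 0,"xyz": [0,3,-23],"angular": [0,0,0]}
    - {"grip": 0,"xyz": [0,4,-27],"angular": [0,0,0]}
    - {"grip": 0,"xyz": [0,4.5,-30],"angular": [0,0,0]}
    - {"grip": 0,"xyz": [0,5,-32],"angular": [0,0,0]}
    - {"grip": 0,"xyz": [0,5.5,-34],"angular": [0,0,0]}
    - {"grip": 0,"xyz": [0,6,-36.5],"angular": [0,0,0]}

```text
time_s: 10.25
tcp_pos: [0.5816, 0.3578, 0.1281]
ee_rot: [[0.986, -0.17, -0.002], [-0.17, -0.986, -0.003], [-0.001, 0.004, -1.0]]
wrist_force: [3.8, -6.1, -5.4]
gripper_width: 0.13
gripper_force: 30.0
```

```bash
python3 -c "
from h import *
to(581,365,90,-9.7)
print(r.sense()['gripper_force'])"
```

```text
xyz [-1.8, -7.1, 38.1] ang [0.004, 0.001, -0.001] t 10.2 tcp [581.6 357.8 128.1] F [ 3.8 -6.1 -5.4] g 0.13
29.97998535633087
```

Lifting works. Now slowly from 0.2 rad.

Emit:
move_arm:
  series:
    - {"grip": 0,"xyz": [0,1,-3.5],"angular": [0,0,0]}
    - {"grip": 0,"xyz": [0,2,-7],"angular": [0,0,0]}
    - {"grip": 0,"xyz": [0,3,-10.5],"angular": [0,0,0]}
    - {"grip": 0,"xyz": [0,4.2,-14],"angular": [0,0,0]}
    - {"grip": 0,"xyz": [0,5.7,-17.6],"angular": [0,0,0]}
    - {"grip": 0,"xyz": [0,7,-21],"angular": [0,0,0]}
    - {"grip": 0,"xyz": [0,8.4,-24.5],"angular": [0,0,0]}
    - {"grip": 0,"xyz": [0,9.8,-28],"angular": [0,0,0]}
    - {"grip": 0,"xyz": [0,11.5,-31.3],"angular": [0,0,0]}
    - {"grip": 0,"xyz": [0,13.2,-34.6],"angular": [0,0,0]}

```text
time_s: 11.25
tcp_pos: [0.5796, 0.3459, 0.163]
ee_rot: [[0.986, -0.169, -0.0], [-0.169, -0.986, -0.002], [-0.0, 0.002, -1.0]]
wrist_force: [4.8, -3.3, -5.7]
gripper_width: 0.123
gripper_force: 30.0
```

```bash
python3 -c "
from h import *
to(581,365,90,-9.7)
print(r.sense()['gripper_force'])"
```

```text
xyz [-1.8, -19.2, 73.0] ang [0.002, 0.0, -0.001] t 11.2 tcp [579.6 345.9 163. ] F [ 4.8 -3.3 -5.7] g 0.12
29.98210519552231
```

Emit:
move_arm:
  series:
    - {"grip": 0,"xyz": [0,1.7,-3.3],"angular": [0,0,0]}
    - {"grip": 0,"xyz": [0,3.5,-6.6],"angular": [0,0,0]}
    - {"grip": 0,"xyz": [0,5.3,-9.8],"angular": [0,0,0]}
    - {"grip": 0,"xyz": [0,7.2,-13],"angular": [0,0,0]}
    - {"grip": 0,"xyz": [0,9.1,-16.1],"angular": [0,0,0]}
    - {"grip": 0,"xyz": [0,11.2,-19.2],"angular": [0,0,0]}
    - {"grip": 0,"xyz": [0,13.2,-22.3],"angular": [0,0,0]}
    - {"grip": 0,"xyz": [0,15.4,-25.3],"angular": [0,0,0]}
    - {"grip": 0,"xyz": [0,17.6,-28.3],"angular": [0,0,0]}
    - {"grip": 0,"xyz": [0,19.8,-31.3],"angular": [0,0,0]}

```text
time_s: 12.25
tcp_pos: [0.5765, 0.3276, 0.1952]
ee_rot: [[0.986, -0.168, 0.001], [-0.168, -0.986, 0.001], [0.001, -0.001, -1.0]]
wrist_force: [4.1, -1.6, -4.6]
gripper_width: 0.124
gripper_force: 30.0
```

```bash
python3 -c "
from h import *
to(581,365,90,-9.7)
print(r.sense()['gripper_force'])
snap('side','side2');snap('scene','scene2')
a,b=load('scene2')['img'],load('side2')['img']
cv2.imwrite('pics/d2.png',np.hstack([cv2.resize(a[90:270,220:410],(400,379)),cv2.resize(b[110:290,150:340],(400,379))])[:,:,::-1])"
```

```text
xyz [-2.0, -37.5, 105.2] ang [-0.001, -0.001, 0.0] t 12.2 tcp [576.5 327.6 195.2] F [ 4.1 -1.6 -4.6] g 0.12
29.98556613922119
```

View pics/d2.png

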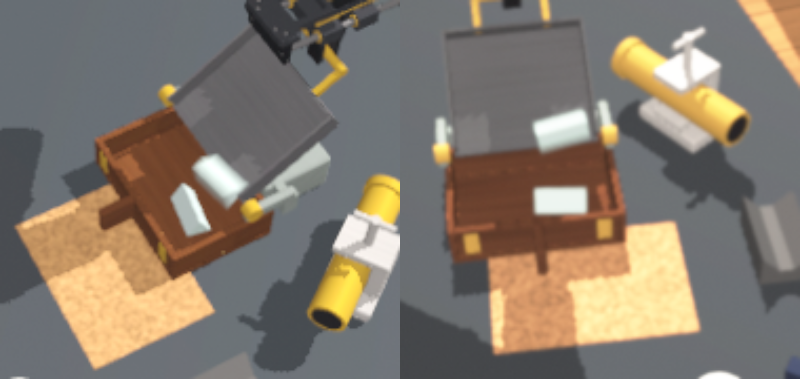

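Emit:
move_arm:
  series:
    - {"grip": 0,"xyz": [0,2,-3],"angular": [0,0,0]}
    - {"grip": 0,"xyz": [0,4.5,-5],"angular": [0,0,0]}
    - {"grip": 0,"xyz": [0,6,-7],"angular": [0,0,0]}
    - {"grip": 0,"xyz": [0,6,-7],"angular": [0,0,0]}
    - {"grip": 0,"xyz": [0,6,-7],"angular": [0,0,0]}
    - {"grip": 0,"xyz": [0,6,-7],"angular": [0,0,0]}
    - {"grip": 0,"xyz": [0,6,-7],"angular": [0,0,0]}
    - {"grip": 0,"xyz": [0,6,-7],"angular": [0,0,0]}
    - {"grip": 0,"xyz": [0,6,-7],"angular": [0,0,0]}
    - {"grip": 0,"xyz": [0,6,-7],"angular": [0,0,0]}

```text
time_s: 13.35
tcp_pos: [0.5756, 0.3221, 0.2026]
ee_rot: [[0.986, -0.168, 0.002], [-0.168, -0.986, 0.001], [0.002, -0.001, -1.0]]
wrist_force: [5.0, -1.4, -3.5]
gripper_width: 0.126
gripper_force: 30.0
```

```bash
python3 -c "
from h import *
to(582,363,92,-9.7)
print(r.sense()['gripper_force'])
snap('side','side3');snap('scene','scene3')
a,b=load('scene3')['img'],load('side3')['img']
cv2.imwrite('pics/d3.png',np.hstack([cv2.resize(a[90:270,220:410],(400,379)),cv2.resize(b[110:290,150:340],(400,379))])[:,:,::-1])"
```

```text
xyz [-0.7, -41.2, 110.7] ang [-0.001, -0.002, 0.001] t 13.3 tcp [575.6 322.1 202.6] F [ 5.  -1.4 -3.5] g 0.13
29.987376630306244
```

View pics/d3.png

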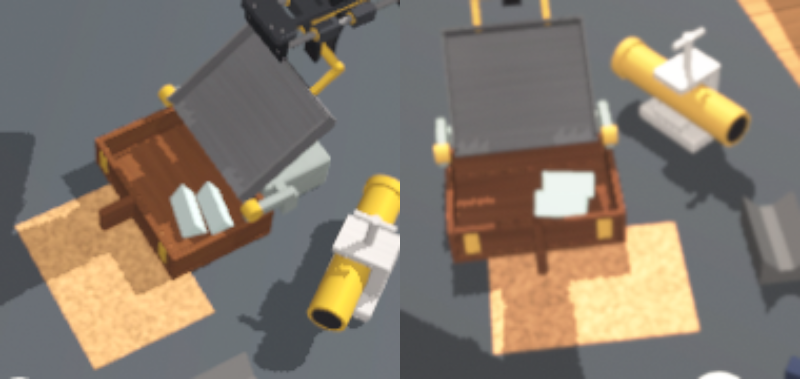

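Emit:
move_arm:
  series:
    - {"grip": 0,"xyz": [0,-5,6],"angular": [0,0,0]}
    - {"grip": 0,"xyz": [0,-11,14],"angular": [0,0,0]}
    - {"grip": 0,"xyz": [0,-17,22],"angular": [0,0,0]}
    - {"grip": 0,"xyz": [0,-21,30],"angular": [0,0,0]}
    - {"grip": 0,"xyz": [0,-25,38],"angular": [0,0,0]}
    - {"grip": 0,"xyz": [0,-29,46],"angular": [0,0,0]}
    - {"grip": 0,"xyz": [0,-32,55],"angular": [0,0,0]}
    - {"grip": 0,"xyz": [0,-35,64],"angular": [0,0,0]}
    - {"grip": 0,"xyz": [0,-37,73],"angular": [0,0,0]}
    - {"grip": 0,"xyz": [0,-39,81],"angular": [0,0,0]}

```text
time_s: 14.45
tcp_pos: [0.5819, 0.3603, 0.121]
ee_rot: [[0.986, -0.168, 0.001], [-0.168, -0.986, -0.0], [0.001, 0.0, -1.0]]
wrist_force: [5.2, -3.4, -1.0]
gripper_width: 0.126
gripper_force: 30.0
```

Emit:
move_arm:
  series:
    - {"grip": 0,"xyz": [0,-1,9],"angular": [0,0,0]}
    - {"grip": 0,"xyz": [0,-2,17],"angular": [0,0,0]}
    - {"grip": 0,"xyz": [0,-3,23],"angular": [0,0,0]}
    - {"grip": 0,"xyz": [0,-3,27],"angular": [0,0,0]}
    - {"grip": 0,"xyz": [0,-3,29],"angular": [0,0,0]}
    - {"grip": 0.45,"xyz": [0,-3,29],"angular": [0,0,0]}
    - {"grip": 0.45,"xyz": [0,-3,29],"angular": [0,0,0]}
    - {"grip": 0.45,"xyz": [0,-3,29],"angular": [0,0,0]}
    - {"grip": 0.45,"xyz": [0,-3,29],"angular": [0,0,0]}
    - {"grip": 0.45,"xyz": [0,-3,29],"angular": [0,0,0]}

```text
time_s: 15.45
tcp_pos: [0.5815, 0.3635, 0.091]
ee_rot: [[0.986, -0.168, -0.001], [-0.168, -0.986, -0.001], [-0.001, 0.001, -1.0]]
wrist_force: [-0.4, -0.2, -0.4]
gripper_width: 0.432
gripper_force: 0.0
```

Emit:
move_arm:
  series:
    - {"grip": 0.45,"xyz": [0,0,-10],"angular": [0,0,0]}
    - {"grip": 0.45,"xyz": [0,0,-40],"angular": [0,0,0]}
    - {"grip": 0.45,"xyz": [0,0,-90],"angular": [0,0,0]}
    - {"grip": 0.45,"xyz": [0,0,-130],"angular": [0,0,0]}
    - {"grip": 0.45,"xyz": [0,0,-150],"angular": [0,0,0]}
    - {"grip": 0.45,"xyz": [0,0,-150],"angular": [0,0,0]}

```text
time_s: 16.05
tcp_pos: [0.5835, 0.3644, 0.2475]
ee_rot: [[0.986, -0.168, 0.008], [-0.168, -0.986, 0.006], [0.006, -0.007, -1.0]]
wrist_force: [-0.2, 0.2, 0.0]
gripper_width: 0.451
gripper_force: 0.0
```

```bash
python3 -c "
from h import *
to(527.5,35,230,-99.8)
snap('side','side4');snap('scene','scene4')"
```

```text
xyz [-0.1, 334.3, 15.1] ang [-0.011, 0.001, 1.573] t 16.1 tcp [583.5 364.4 247.5] F [-0.2  0.2  0. ] g 0.45
```

Emit:
move_arm:
  series:
    - {"grip": 1,"xyz": [0,334,12],"angular": [0,0,1.573]}
    - {"grip": 1,"xyz": [0,334,12],"angular": [0,0,1.573]}
    - {"grip": 1,"xyz": [0,334,12],"angular": [0,0,1.573]}
    - {"grip": 1,"xyz": [0,334,12],"angular": [0,0,1.573]}
    - {"grip": 1,"xyz": [0,334,12],"angular": [0,0,1.573]}
    - {"grip": 1,"xyz": [0,334,12],"angular": [0,0,1.573]}
    - {"grip": 1,"xyz": [0,334,12],"angular": [0,0,1.573]}
    - {"grip": 1,"xyz": [0,334,12],"angular": [0,0,1.573]}
    - {"grip": 1,"xyz": [0,334,12],"angular": [0,0,1.573]}
    - {"grip": 1,"xyz": [0,334,12],"angular": [0,0,1.573]}

```text
time_s: 17.15
tcp_pos: [0.5247, 0.0333, 0.228]
ee_rot: [[-0.105, -0.994, -0.004], [-0.994, 0.105, -0.001], [0.001, 0.004, -1.0]]
wrist_force: [0.4, 0.3, 1.5]
gripper_width: 0.996
gripper_force: 0.0
```

```bash
python3 -c "
from h import *
to(527.5,45,200,-99.8)"
```

```text
xyz [-12.0, -1.7, 28.0] ang [0.004, -0.001, 0.066] t 17.1 tcp [524.7  33.3 228. ] F [0.4 0.3 1.5] g 1.0
```

Emit:
move_arm:
  series:
    - {"grip": 1,"xyz": [-12,-2,10],"angular": [0,0,0.066]}
    - {"grip": 1,"xyz": [-12,-2,10],"angular": [0,0,0.066]}
    - {"grip": 1,"xyz": [-12,-2,10],"angular": [0,0,0.066]}

```text
time_s: 17.45
tcp_pos: [0.5282, 0.0456, 0.2186]
ee_rot: [[-0.161, -0.987, -0.003], [-0.987, 0.161, -0.001], [0.002, 0.003, -1.0]]
wrist_force: [-0.4, 0.8, -0.2]
gripper_width: 1.003
gripper_force: 0.0
```

```bash
python3 -c "
from h import *
snap('wrist','w3'); to(527.5,52,46.5,-99.8)
s=load('side4')['img'];w=load('w3')['img']
cv2.imwrite('pics/d4.png',np.vstack([cv2.resize(w[60:330],(560,270)),np.hstack([cv2.resize(s[110:290,150:340],(280,265)),cv2.resize(load('scene4')['img'][90:270,220:410],(280,265))])])[:,:,::-1])"
```

```text
xyz [-6.4, 1.7, 172.6] ang [0.002, -0.001, 0.009] t 17.5 tcp [528.5  45.6 219.1] F [ 0.6 -0.2  0.1] g 1.0
```

View pics/d4.png

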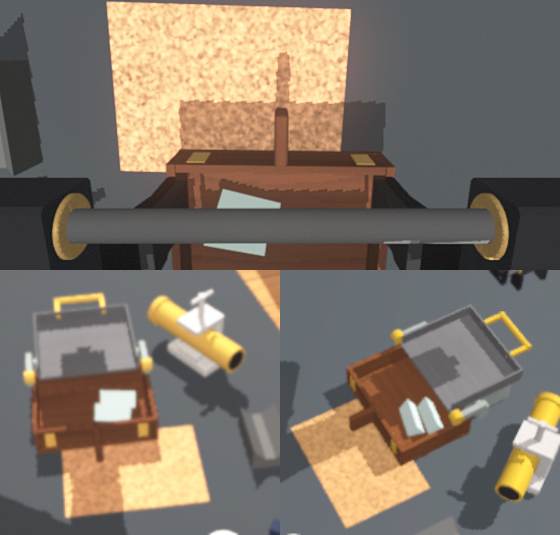

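```bash
python3 -c "
from h import *
np.set_printoptions(precision=1,suppress=True)
c=load('w3')
p=[atz(c,u,v,0)*1000 for u,v in [(107,62),(351,69),(120,230)]]; print(np.array(p)); d=p[0]-p[1]; print(np.degrees(np.arctan2(d[1],d[0])),np.linalg.norm(d),(p[1]+p[2])/2)
for u,v in [(281,169),(281,224)]: print(atz(c,u,v,.052)*1000)
p=[atz(c,u,v,.05)*1000 for u,v in [(167,224),(394,226)]]; d=p[0]-p[1]; print(np.array(p),np.degrees(np.arctan2(d[1],d[0])))"
```

```text
[[663.6 -86.2  -0. ]
 [447.2 -44.8   0. ]
 [694.9  70.1   0. ]]
-10.819971648146451 220.2305847858472 [571.1  12.6   0. ]
[523.5  26.7  52. ]
[531.2  73.8  52. ]
[[628.5  58.4  50. ]
 [434.9  92.1  50. ]] -9.883104308432808
```

Emit:
move_arm:
  series:
    - {"grip": 1,"xyz": [-6,2,50],"angular": [0,0,0.009]}
    - {"grip": 1,"xyz": [-6,2,100],"angular": [0,0,0.009]}
    - {"grip": 0.7,"xyz": [-6,2,140],"angular": [0,0,0.009]}
    - {"grip": 0.5,"xyz": [-6,2,165],"angular": [0,0,0.009]}
    - {"grip": 0.3,"xyz": [-6,2,173],"angular": [0,0,0.009]}
    - {"grip": 0,"xyz": [-6,2,173],"angular": [0,0,0.009]}
    - {"grip": 0,"xyz": [-6,2,173],"angular": [0,0,0.009]}
    - {"grip": 0,"xyz": [-6,2,173],"angular": [0,0,0.009]}
    - {"grip": 0,"xyz": [-6,2,173],"angular": [0,0,0.009]}
    - {"grip": 0,"xyz": [-6,2,173],"angular": [0,0,0.009]}

```text
time_s: 18.5
tcp_pos: [0.5285, 0.0523, 0.0479]
ee_rot: [[-0.172, -0.985, 0.002], [-0.985, 0.172, 0.001], [-0.001, -0.002, -1.0]]
wrist_force: [-0.5, -1.2, 0.6]
gripper_width: 0.36
gripper_force: 0.0
```

Emit:
move_arm:
  series:
    - {"grip": 0,"xyz": [0,0,0],"angular": [0,0,0]}
    - {"grip": 0,"xyz": [0,0,0],"angular": [0,0,0]}
    - {"grip": 0,"xyz": [0,0,0],"angular": [0,0,0]}
    - {"grip": 0,"xyz": [0,0,0],"angular": [0,0,0]}

```text
time_s: 18.9
tcp_pos: [0.5281, 0.0521, 0.0471]
ee_rot: [[-0.172, -0.985, 0.0], [-0.985, 0.172, 0.0], [-0.0, -0.0, -1.0]]
wrist_force: [-1.0, 0.7, 3.5]
gripper_width: 0.132
gripper_force: 30.0
```

```bash
python3 -c "
from h import *
to(554.5,-78.5,46.5,-100.9);print(r.sense()['gripper_force'])"
```

```text
xyz [124.1, -48.5, 0.6] ang [-0.0, 0.0, 0.017] t 18.9 tcp [528.1  52.1  47.1] F [-1.   0.7  3.5] g 0.13
30.00027357134968
```

Emit:
move_arm:
  series:
    - {"grip": 0,"xyz": [3,-1,0],"angular": [0,0,0.001]}
    - {"grip": 0,"xyz": [8,-3,0],"angular": [0,0,0.002]}
    - {"grip": 0,"xyz": [14,-6,0],"angular": [0,0,0.003]}
    - {"grip": 0,"xyz": [21,-8,0],"angular": [0,0,0.004]}
    - {"grip": 0,"xyz": [28,-11,0],"angular": [0,0,0.005]}
    - {"grip": 0,"xyz": [35,-14,0],"angular": [0,0,0.006]}
    - {"grip": 0,"xyz": [42,-17,0],"angular": [0,0,0.007]}
    - {"grip": 0,"xyz": [49,-20,0],"angular": [0,0,0.008]}
    - {"grip": 0,"xyz": [56,-22,0],"angular": [0,0,0.008]}
    - {"grip": 0,"xyz": [60,-24,0],"angular": [0,0,0.008]}

```text
time_s: 19.9
tcp_pos: [0.5417, -0.0105, 0.0471]
ee_rot: [[-0.179, -0.984, 0.001], [-0.984, 0.179, 0.001], [-0.001, -0.001, -1.0]]
wrist_force: [-1.5, 6.2, 2.4]
gripper_width: 0.139
gripper_force: 30.0
```

Emit:
move_arm:
  series:
    - {"grip": 0,"xyz": [4,-1,0],"angular": [0,0,0.001]}
    - {"grip": 0,"xyz": [10,-4,0],"angular": [0,0,0.002]}
    - {"grip": 0,"xyz": [17,-7,0],"angular": [0,0,0.003]}
    - {"grip": 0,"xyz": [24,-9,0],"angular": [0,0,0.004]}
    - {"grip": 0,"xyz": [31,-12,0],"angular": [0,0,0.005]}
    - {"grip": 0,"xyz": [38,-15,0],"angular": [0,0,0.006]}
    - {"grip": 0,"xyz": [46,-18,0],"angular": [0,0,0.007]}
    - {"grip": 0,"xyz": [54,-21,0],"angular": [0,0,0.009]}
    - {"grip": 0,"xyz": [60,-23,0],"angular": [0,0,0.009]}
    - {"grip": 0,"xyz": [63,-24,0],"angular": [0,0,0.009]}

```text
time_s: 20.9
tcp_pos: [0.554, -0.0767, 0.0471]
ee_rot: [[-0.188, -0.982, 0.001], [-0.982, 0.188, 0.001], [-0.001, -0.001, -1.0]]
wrist_force: [-1.2, 6.8, 3.5]
gripper_width: 0.133
gripper_force: 30.0
```

Emit:
move_arm:
  series:
    - {"grip": 1,"xyz": [0,0,0],"angular": [0,0,0]}
    - {"grip": 1,"xyz": [0,0,0],"angular": [0,0,0]}
    - {"grip": 1,"xyz": [0,0,0],"angular": [0,0,0]}
    - {"grip": 0.7,"xyz": [0,0,-20],"angular": [0,0,0]}
    - {"grip": 1,"xyz": [0,0,-60],"angular": [0,0,0]}
    - {"grip": 1,"xyz": [0,0,-110],"angular": [0,0,0]}
    - {"grip": 1,"xyz": [20,0,-160],"angular": [0,0,0]}
    - {"grip": 1,"xyz": [60,0,-170],"angular": [0,0,0]}
    - {"grip": 1,"xyz": [60,0,-170],"angular": [0,0,0]}

```text
time_s: 21.8
tcp_pos: [0.5427, -0.1393, 0.2203]
ee_rot: [[-0.192, -0.981, 0.006], [-0.981, 0.192, -0.001], [-0.0, -0.006, -1.0]]
wrist_force: [0.9, -0.1, -0.3]
gripper_width: 0.871
gripper_force: 0.0
```

```bash
python3 -c "
from h import *
to(515,-230,230,-100.9)
snap('wrist','w4');snap('side','side5')
cv2.imwrite('pics/w4.png',cv2.resize(load('w4')['img'][:,:,::-1],(800,600)))"
```

```text
xyz [94.4, 9.6, -9.8] ang [-0.006, 0.0, -0.003] t 21.8 tcp [ 542.7 -139.3  220.3] F [ 0.9 -0.1 -0.3] g 0.87
```

View pics/w4.png

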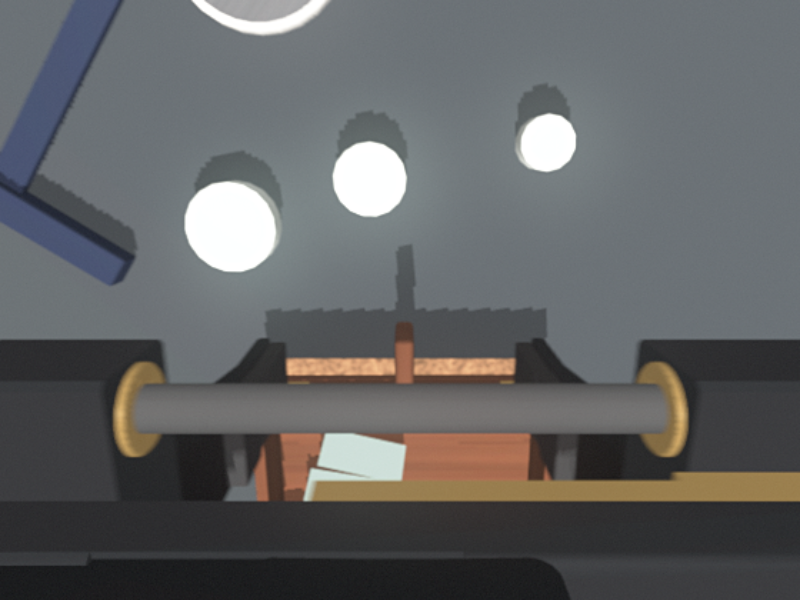

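Emit:
move_arm:
  series:
    - {"grip": 1,"xyz": [50,5,-5],"angular": [0,0,0]}
    - {"grip": 1,"xyz": [94,10,-50],"angular": [0,0,0]}
    - {"grip": 1,"xyz": [94,10,-60],"angular": [0,0,0]}
    - {"grip": 1,"xyz": [94,10,-60],"angular": [0,0,0]}
    - {"grip": 1,"xyz": [94,10,-60],"angular": [0,0,0]}

```text
time_s: 22.4
tcp_pos: [0.5144, -0.226, 0.2755]
ee_rot: [[-0.189, -0.982, -0.002], [-0.982, 0.189, 0.001], [-0.001, 0.002, -1.0]]
wrist_force: [-0.1, -0.1, -1.7]
gripper_width: 1.004
gripper_force: 0.0
```

```bash
cat > fl.py <<'E'
from h import *
import sys
np.set_printoptions(precision=1,suppress=True)
def blobs(fn,z=.02):
    c=load(fn); g=c['img'].min(2)
    cs,_=cv2.findContours((g>225).astype(np.uint8),cv2.RETR_EXTERNAL,cv2.CHAIN_APPROX_NONE)
    for k in cs:
        if cv2.contourArea(k)<60: continue
        if k[:,0,0].min()<2 or k[:,0,1].min()<2: continue
        P=np.array([atz(c,u,v,z)[:2]*1000 for u,v in k[:,0]],np.float32)
        (x,y),rad=cv2.minEnclosingCircle(P); e=cv2.fitEllipse(P)
        print(fn,'px',k[:,0].mean(0),'xy',np.array(e[0]),'diam',np.array(e[1]),'enc',round(2*rad,1))
if __name__=='__main__':
    for f in sys.argv[1:]: blobs(f)
E
python3 -c "
from h import *
snap('wrist','w5'); to(462,-349,90,-100.9)
cv2.imwrite('pics/w5.png',cv2.resize(load('w5')['img'][:,:,::-1],(800,600)))"; python3 fl.py w4 w5 side5
```

```text
xyz [131.0, 27.4, 184.9] ang [0.004, 0.001, 0.001] t 22.4 tcp [ 514.2 -225.7  274.9] F [-0.7  0.9 -0.6] g 1.0
w4 px [160.6 158.4] xy [ 646.1 -182.5] diam [56.5 57. ] enc 58.0
w4 px [258.4 125. ] xy [ 552.4 -194.9] diam [44.5 44.7] enc 45.7
w4 px [383.2  99.8] xy [ 440.5 -195.3] diam [32.5 33. ] enc 34.3
w5 px [171.2 230. ] xy [ 646.  -186.8] diam [49.3 58.2] enc 57.7
w5 px [250.2 206.3] xy [ 552.6 -195.4] diam [44.6 44.8] enc 45.8
w5 px [351.5 186.9] xy [ 440.4 -196.1] diam [32.3 32.8] enc 33.6
w5 px [185.  69.] xy [ 587.1 -345.2] diam [105.1 105.5] enc 106.6
w5 px [308.  40.] xy [ 461.7 -349.3] diam [68.6 69.4] enc 70.3
side5 px [254.9 407.1] xy [ 480.  -369.8] diam [16.6 20. ] enc 22.6
side5 px [247.  391.4] xy [ 476. -337.] diam [29.9 43.3] enc 47.5
side5 px [315.2 372.6] xy [ 587.4 -351.2] diam [103.  103.2] enc 106.9
side5 px [207.8 332.2] xy [ 440.3 -196.6] diam [31.6 32.4] enc 34.0
side5 px [261.5 316.1] xy [ 553.  -196.4] diam [43.6 44.3] enc 46.4
side5 px [301.7 298.4] xy [ 646.8 -183.8] diam [56.4 56.8] enc 58.6
side5 px [253.7 237.4] xy [605.4   7.9] diam [61.4 72.4] enc 80.6
side5 px [279.8 143.9] xy [785.1 313.8] diam [39.8 65.7] enc 68.5
side5 px [292.5 140.5] xy [826.6 315.5] diam [34.2 58.4] enc 60.7
side5 px [ 15.1 141.2] xy [ 57.3 588.8] diam [ 28.2 395.9] enc 291.1
side5 px [215.7  52.2] xy [754.7 891.6] diam [116.3 215.4] enc 235.6
```

View pics/w5.png

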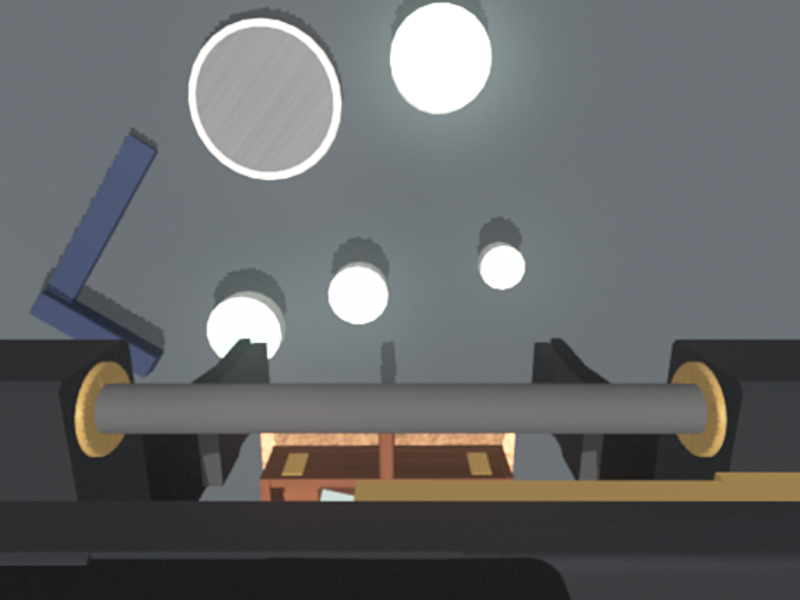

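```bash
python3 -c "
import fl
from h import *
fl.blobs('w5',.01);fl.blobs('side5',.01)
print(tri((load('w5'),185,69),(load('side5'),315.2,372.6)))
for p in [(155,150),(130,132)]: print(atz(load('w5'),p[0]*.7,p[1]*.7,.01))
to(461.7,-349.3,120,-100.9)" | grep -v ' 2[0-9][0-9]\.' ; python3 -c "
import sys;sys.path.insert(0,'.')"; python3 - <<'E' | tail -8
import fl
from h import *
fl.blobs('w5',.01)
c=load('side5'); print(atz(c,315.2,372.6,.01))
to(461.7,-349.3,120,-100.9)
E
```

```text
w5 px [351.5 186.9] xy [ 438.9 -193.6] diam [33.1 33.6] enc 34.4
w5 px [185.  69.] xy [ 589.3 -346.5] diam [107.8 108.2] enc 109.3
w5 px [308.  40.] xy [ 460.6 -350.8] diam [70.3 71.2] enc 72.0
side5 px [254.9 407.1] xy [ 481.1 -366.2] diam [16.8 20.2] enc 22.9
side5 px [247.  391.4] xy [ 477.1 -333.1] diam [30.3 43.8] enc 48.0
side5 px [315.2 372.6] xy [ 589.8 -347.3] diam [104.2 104.4] enc 108.2
side5 px [207.8 332.2] xy [ 441.  -190.9] diam [32.  32.8] enc 34.4
side5 px [261.5 316.1] xy [ 555.  -190.8] diam [44.2 44.9] enc 46.9
side5 px [279.8 143.9] xy [789.8 325.5] diam [40.2 66.5] enc 69.4
side5 px [292.5 140.5] xy [831.9 327.2] diam [34.6 59.1] enc 61.4
(array([ 0.6, -0.3,  0. ]), [np.float64(0.010165029642397575), np.float64(0.010165029642397483)])
[ 0.7 -0.3  0. ]
[ 0.7 -0.3  0. ]
w5 px [171.2 230. ] xy [ 649.7 -184.1] diam [50.5 59.7] enc 59.2
w5 px [250.2 206.3] xy [ 553.9 -192.9] diam [45.7 45.9] enc 47.0
w5 px [351.5 186.9] xy [ 438.9 -193.6] diam [33.1 33.6] enc 34.4
w5 px [185.  69.] xy [ 589.3 -346.5] diam [107.8 108.2] enc 109.3
w5 px [308.  40.] xy [ 460.6 -350.8] diam [70.3 71.2] enc 72.0
[ 0.6 -0.3  0. ]
xyz [131.4, 27.7, 154.9] ang [0.004, 0.001, 0.001] t 22.4 tcp [ 514.2 -225.7  274.9] F [-0.7  0.9 -0.6] g 1.0
```

Emit:
move_arm:
  series:
    - {"grip": 1,"xyz": [45,10,20],"angular": [0,0,0]}
    - {"grip": 1,"xyz": [90,20,40],"angular": [0,0,0]}
    - {"grip": 1,"xyz": [131,28,80],"angular": [0,0,0]}
    - {"grip": 1,"xyz": [131,28,130],"angular": [0,0,0]}
    - {"grip": 1,"xyz": [131,28,160],"angular": [0,0,0]}
    - {"grip": 1,"xyz": [131,28,190],"angular": [0,0,0]}
    - {"grip": 1,"xyz": [131,28,190],"angular": [0,0,0]}

```text
time_s: 23.15
tcp_pos: [0.4587, -0.3475, 0.0808]
ee_rot: [[-0.189, -0.982, -0.012], [-0.982, 0.189, 0.006], [-0.004, 0.013, -1.0]]
wrist_force: [-0.5, -0.4, 0.4]
gripper_width: 0.999
gripper_force: 0.0
```

```bash
python3 -c "
from h import *
to(461.7,-349.3,28,-100.9)"
```

```text
xyz [1.4, -4.0, 52.7] ang [0.013, 0.004, 0.0] t 23.1 tcp [ 458.7 -347.5   80.8] F [-0.5 -0.4  0.4] g 1.0
```

Emit:
move_arm:
  series:
    - {"grip": 1,"xyz": [0,-1,30],"angular": [0,0,0]}
    - {"grip": 1,"xyz": [0,-1,50],"angular": [0,0,0]}
    - {"grip": 1,"xyz": [0,-1,57],"angular": [0,0,0]}
    - {"grip": 0,"xyz": [0,-1,57],"angular": [0,0,0]}
    - {"grip": 0,"xyz": [0,-1,57],"angular": [0,0,0]}
    - {"grip": 0,"xyz": [0,-1,57],"angular": [0,0,0]}
    - {"grip": 0,"xyz": [0,-1,57],"angular": [0,0,0]}
    - {"grip": 0,"xyz": [0,-1,57],"angular": [0,0,0]}

```text
time_s: 23.95
tcp_pos: [0.4638, -0.3504, 0.0313]
ee_rot: [[-0.189, -0.982, 0.001], [-0.982, 0.189, -0.001], [0.0, -0.001, -1.0]]
wrist_force: [-1.5, 1.7, 5.8]
gripper_width: 0.797
gripper_force: 30.0
```

```bash
python3 -c "
from h import *
to(589.5,-347,39,-100.9);print(r.sense()['gripper_force'])"
```

```text
xyz [-27.1, -122.8, -7.6] ang [-0.001, -0.0, 0.001] t 23.9 tcp [ 463.8 -350.4   31.3] F [-1.5  1.7  5.8] g 0.8
30.002564191818237
```

Emit:
move_arm:
  series:
    - {"grip": 0,"xyz": [0,0,-10],"angular": [0,0,0]}
    - {"grip": 0,"xyz": [0,0,-40],"angular": [0,0,0]}
    - {"grip": 0,"xyz": [-10,-40,-45],"angular": [0,0,0]}
    - {"grip": 0,"xyz": [-20,-80,-45],"angular": [0,0,0]}
    - {"grip": 0,"xyz": [-26,-112,-45],"angular": [0,0,0]}
    - {"grip": 0,"xyz": [-26,-123,-45],"angular": [0,0,0]}
    - {"grip": 0,"xyz": [-26,-123,-45],"angular": [0,0,0]}
    - {"grip": 0,"xyz": [-26,-123,-45],"angular": [0,0,0]}

```text
time_s: 24.75
tcp_pos: [0.5877, -0.3479, 0.0744]
ee_rot: [[-0.19, -0.982, -0.002], [-0.982, 0.19, 0.001], [-0.001, 0.002, -1.0]]
wrist_force: [-1.0, -1.0, -1.9]
gripper_width: 0.802
gripper_force: 30.0
```

```bash
python3 -c "
from h import *
to(589.4,-347.7,42.3,-100.9);print(r.sense()['gripper_force'])"
```

```text
xyz [-0.4, -1.7, 32.1] ang [0.002, 0.001, -0.001] t 24.8 tcp [ 587.7 -347.9   74.4] F [-1.  -1.  -1.9] g 0.8
29.999573528766632
```

Emit:
move_arm:
  series:
    - {"grip": 0,"xyz": [0,-2,15],"angular": [0,0,0]}
    - {"grip": 0,"xyz": [0,-2,26],"angular": [0,0,0]}
    - {"grip": 0,"xyz": [0,-2,31],"angular": [0,0,0]}
    - {"grip": 0,"xyz": [0,-2,32],"angular": [0,0,0]}
    - {"grip": 0,"xyz": [0,-2,32],"angular": [0,0,0]}
    - {"grip": 0.95,"xyz": [0,-2,32],"angular": [0,0,0]}
    - {"grip": 0.95,"xyz": [0,-2,32],"angular": [0,0,0]}
    - {"grip": 0.95,"xyz": [0,-2,32],"angular": [0,0,0]}

```text
time_s: 25.55
tcp_pos: [0.5915, -0.3486, 0.0436]
ee_rot: [[-0.189, -0.982, 0.001], [-0.982, 0.189, -0.001], [0.0, -0.001, -1.0]]
wrist_force: [-0.2, 0.2, 0.6]
gripper_width: 0.929
gripper_force: 0.0
```

Emit:
move_arm:
  series:
    - {"grip": 1,"xyz": [0,0,-20],"angular": [0,0,0]}
    - {"grip": 1,"xyz": [0,0,-60],"angular": [0,0,0]}
    - {"grip": 1,"xyz": [0,0,-110],"angular": [0,0,0]}
    - {"grip": 1,"xyz": [0,0,-150],"angular": [0,0,0]}

```text
time_s: 25.95
tcp_pos: [0.5916, -0.3488, 0.1963]
ee_rot: [[-0.188, -0.982, 0.003], [-0.982, 0.188, -0.002], [0.001, -0.003, -1.0]]
wrist_force: [-0.0, -0.3, 0.3]
gripper_width: 1.001
gripper_force: 0.0
```

```bash
python3 -c "
from h import *
to(646.2,-182.8,90,-100.9); snap('wrist','w6');snap('side','side6')"; python3 fl.py w6 side6|cut -c1-90|head -12; python3 -c "
import fl
fl.blobs('w6',.03)"
```

```text
xyz [-173.4, -22.1, 106.2] ang [-0.003, -0.001, 0.001] t 25.9 tcp [ 591.6 -348.8  196.3] F [-0.  -0.3  0.3] g 1.0
w6 px [241.1 345.7] xy [ 657.8 -203.3] diam [10.4 18.4] enc 20.0
w6 px [350.7 328.3] xy [ 550.8 -203.4] diam [23.1 47.6] enc 45.3
w6 px [281.6 192.3] xy [ 591.2 -344.9] diam [72.1 72.9] enc 73.9
w6 px [283.3 193.4] xy [ 589.5 -348.4] diam [102.5 103.1] enc 107.4
side6 px [307.9 375.5] xy [ 593.1 -345. ] diam [67.7 68.1] enc 69.8
side6 px [207.9 332. ] xy [ 440.1 -196.5] diam [30.4 31.1] enc 32.2
side6 px [255.7 316.7] xy [ 540.8 -193.6] diam [16.3 41.9] enc 40.2
side6 px [299.2 302.5] xy [ 638.  -192.2] diam [31.6 40.9] enc 45.5
side6 px [279.7 143.9] xy [784.7 313.7] diam [35.7 62.5] enc 63.8
side6 px [ 18.1 151.1] xy [ 68.6 520.8] diam [ 25.2 190.3] enc 175.8
side6 px [328.2 134.3] xy [936.7 314.8] diam [122.1 171.2] enc 182.4
side6 px [253.3  66.5] xy [841.8 800. ] diam [238.4 867. ] enc 995.5
w6 px [241.1 345.7] xy [ 655.3 -210.1] diam [10.1 17.8] enc 19.4
w6 px [350.7 328.3] xy [ 551.7 -210.2] diam [22.4 46.1] enc 43.9
w6 px [281.6 192.3] xy [ 590.8 -347.1] diam [69.8 70.6] enc 71.5
w6 px [283.3 193.4] xy [ 589.2 -350.6] diam [99.2 99.8] enc 104.0
```

Emit:
move_arm:
  series:
    - {"grip": 0.82,"xyz": [-45,-6,0],"angular": [0,0,0]}
    - {"grip": 0.82,"xyz": [-90,-12,0],"angular": [0,0,0]}
    - {"grip": 0.82,"xyz": [-135,-17,20],"angular": [0,0,0]}
    - {"grip": 0.82,"xyz": [-165,-22,50],"angular": [0,0,0]}
    - {"grip": 0.82,"xyz": [-173,-22,90],"angular": [0,0,0]}
    - {"grip": 0.82,"xyz": [-173,-22,106],"angular": [0,0,0]}
    - {"grip": 0.82,"xyz": [-173,-22,106],"angular": [0,0,0]}
    - {"grip": 0.82,"xyz": [-173,-22,106],"angular": [0,0,0]}

```text
time_s: 26.85
tcp_pos: [0.6458, -0.183, 0.0874]
ee_rot: [[-0.189, -0.982, 0.001], [-0.982, 0.189, -0.001], [0.0, -0.001, -1.0]]
wrist_force: [-0.0, -0.3, 0.1]
gripper_width: 0.82
gripper_force: 0.0
```

```bash
python3 -c "
from h import *
to(646.2,-182.8,30,-100.9)
snap('wrist','w7')";python3 fl.py w7|cut -c1-90
```

```text
xyz [-0.3, -0.3, 57.4] ang [-0.001, -0.0, 0.001] t 26.9 tcp [ 645.8 -183.    87.4] F [-0.  -0.3  0.1] g 0.82
w7 px [276.8 227.3] xy [ 647.2 -184.1] diam [53.1 56.3] enc 56.4
w7 px [437.3 177.8] xy [ 553.5 -195.5] diam [43.4 43.8] enc 44.5
```

Emit:
move_arm:
  series:
    - {"grip": 0.82,"xyz": [0,0,30],"angular": [0,0,0]}
    - {"grip": 0.82,"xyz": [0,0,50],"angular": [0,0,0]}
    - {"grip": 0.82,"xyz": [0,0,57],"angular": [0,0,0]}
    - {"grip": 0,"xyz": [0,0,57],"angular": [0,0,0]}
    - {"grip": 0,"xyz": [0,0,57],"angular": [0,0,0]}
    - {"grip": 0,"xyz": [0,0,57],"angular": [0,0,0]}
    - {"grip": 0,"xyz": [0,0,57],"angular": [0,0,0]}
    - {"grip": 0,"xyz": [0,0,57],"angular": [0,0,0]}

```text
time_s: 27.7
tcp_pos: [0.6467, -0.183, 0.0318]
ee_rot: [[-0.188, -0.982, 0.004], [-0.982, 0.188, -0.001], [0.0, -0.004, -1.0]]
wrist_force: [-0.4, -0.5, 5.3]
gripper_width: 0.653
gripper_force: 30.0
```

```bash
python3 -c "
from h import *
to(590.5,-347,120,-100.9);print(r.sense()['gripper_force'])"
```

```text
xyz [171.7, 23.9, -88.2] ang [-0.004, -0.0, 0.001] t 27.7 tcp [ 646.7 -183.    31.8] F [-0.4 -0.5  5.3] g 0.65
30.00571310520172
```

Emit:
move_arm:
  series:
    - {"grip": 0,"xyz": [0,0,-30],"angular": [0,0,0]}
    - {"grip": 0,"xyz": [0,0,-70],"angular": [0,0,0]}
    - {"grip": 0,"xyz": [30,4,-80],"angular": [0,0,0]}
    - {"grip": 0,"xyz": [70,10,-80],"angular": [0,0,0]}
    - {"grip": 0,"xyz": [115,16,-80],"angular": [0,0,0]}
    - {"grip": 0,"xyz": [150,20,-80],"angular": [0,0,0]}
    - {"grip": 0,"xyz": [167,23,-80],"angular": [0,0,0]}
    - {"grip": 0,"xyz": [172,24,-75],"angular": [0,0,0]}
    - {"grip": 0,"xyz": [172,24,-70],"angular": [0,0,0]}
    - {"grip": 0,"xyz": [172,24,-65],"angular": [0,0,0]}

```text
time_s: 28.7
tcp_pos: [0.5895, -0.3457, 0.094]
ee_rot: [[-0.188, -0.982, -0.001], [-0.982, 0.188, 0.001], [-0.001, 0.001, -1.0]]
wrist_force: [0.1, 1.5, 0.0]
gripper_width: 0.664
gripper_force: 30.0
```

```bash
python3 -c "
from h import *
to(590.5,-347,63,-100.9);print(r.sense()['gripper_force'])"
```

```text
xyz [1.1, -1.2, 31.0] ang [0.001, 0.001, 0.001] t 28.7 tcp [ 589.5 -345.7   94. ] F [0.1 1.5 0. ] g 0.66
29.998968243598938
```

Emit:
move_arm:
  series:
    - {"grip": 0,"xyz": [1,-1,12],"angular": [0,0,0]}
    - {"grip": 0,"xyz": [1,-1,22],"angular": [0,0,0]}
    - {"grip": 0,"xyz": [1,-1,28],"angular": [0,0,0]}
    - {"grip": 0,"xyz": [1,-1,31],"angular": [0,0,0]}
    - {"grip": 0,"xyz": [1,-1,31],"angular": [0,0,0]}
    - {"grip": 0.8,"xyz": [1,-1,31],"angular": [0,0,0]}
    - {"grip": 0.8,"xyz": [1,-1,31],"angular": [0,0,0]}
    - {"grip": 0.8,"xyz": [1,-1,31],"angular": [0,0,0]}
    - {"grip": 0.8,"xyz": [1,-1,10],"angular": [0,0,0]}
    - {"grip": 0.8,"xyz": [1,-1,-30],"angular": [0,0,0]}

```text
time_s: 29.7
tcp_pos: [0.588, -0.3474, 0.1222]
ee_rot: [[-0.19, -0.982, -0.007], [-0.982, 0.19, 0.003], [-0.002, 0.008, -1.0]]
wrist_force: [0.8, -0.3, -0.5]
gripper_width: 0.796
gripper_force: 0.0
```

Emit:
move_arm:
  series:
    - {"grip": 0.8,"xyz": [0,0,-50],"angular": [0,0,0]}
    - {"grip": 0.8,"xyz": [0,0,-80],"angular": [0,0,0]}
    - {"grip": 0.8,"xyz": [0,0,-80],"angular": [0,0,0]}

```text
time_s: 30.0
tcp_pos: [0.5927, -0.3497, 0.2125]
ee_rot: [[-0.188, -0.982, 0.012], [-0.982, 0.188, -0.006], [0.003, -0.013, -1.0]]
wrist_force: [0.3, 0.0, -0.2]
gripper_width: 0.795
gripper_force: 0.0
```

```bash
python3 -c "
from h import *
to(552.6,-195.3,90,-100.9);snap('wrist','w8');snap('side','side8')"; python3 -c "
import fl
fl.blobs('w8',.05);fl.blobs('side8',.05)"|cut -c1-90|grep -v ' [89][0-9][0-9]'; python3 fl.py side8|head -5
```

```text
xyz [-144.5, 70.0, 121.1] ang [-0.013, -0.003, 0.001] t 30.0 tcp [ 592.7 -349.7  212.5] F [ 0.3  0.  -0.2] g 0.79
w8 px [350.2 323.5] xy [ 554.5 -219.6] diam [32.1 42.5] enc 41.4
w8 px [285.3 188.6] xy [ 589.6 -352.1] diam [63.8 64.4] enc 65.5
w8 px [286.4 195.9] xy [ 588.  -355.1] diam [91.7 91.9] enc 95.7
side8 px [306.7 372.6] xy [ 588.8 -349.4] diam [55.7 65.9] enc 69.5
side8 px [207.9 332. ] xy [ 438.1 -213.5] diam [29.3 30.3] enc 31.4
side8 px [255.  316.7] xy [ 533.8 -210.7] diam [13.8 39.6] enc 38.5
side8 px [279.7 143.8] xy [770.5 278.9] diam [34.3 60.6] enc 61.6
side8 px [ 17.9 150.1] xy [ 79. 483.] diam [ 24.7 201.6] enc 181.9
side8 px [327.5 131.1] xy [921.9 293.9] diam [120.4 173.4] enc 183.8
side8 px [306.7 372.6] xy [ 596.4 -337.5] diam [57.7 68.4] enc 72.0
side8 px [207.9 332. ] xy [ 440.2 -196.5] diam [30.4 31.5] enc 32.5
side8 px [255.  316.7] xy [ 539.4 -193.7] diam [14.3 41. ] enc 39.9
side8 px [279.7 143.8] xy [784.8 314. ] diam [35.6 62.8] enc 63.8
side8 px [ 17.9 150.1] xy [ 67.8 525.5] diam [ 25.6 209. ] enc 188.6
```

Emit:
move_arm:
  series:
    - {"grip": 0.75,"xyz": [-40,19,0],"angular": [-0.013,0,0]}
    - {"grip": 0.75,"xyz": [-80,38,0],"angular": [-0.013,0,0]}
    - {"grip": 0.75,"xyz": [-120,58,20],"angular": [-0.013,0,0]}
    - {"grip": 0.75,"xyz": [-142,68,60],"angular": [-0.013,0,0]}
    - {"grip": 0.75,"xyz": [-144,70,100],"angular": [-0.013,0,0]}
    - {"grip": 0.75,"xyz": [-144,70,121],"angular": [-0.013,0,0]}
    - {"grip": 0.75,"xyz": [-144,70,121],"angular": [-0.013,0,0]}
    - {"grip": 0.75,"xyz": [-144,70,121],"angular": [-0.013,0,0]}

```text
time_s: 30.9
tcp_pos: [0.5484, -0.1938, 0.0834]
ee_rot: [[-0.189, -0.982, -0.014], [-0.982, 0.189, 0.002], [0.001, 0.015, -1.0]]
wrist_force: [1.2, -0.5, 1.2]
gripper_width: 0.75
gripper_force: 0.0
```

```bash
python3 -c "
from h import *
to(552.6,-195.3,30,-100.9)
snap('wrist','w9')";python3 fl.py w9|cut -c1-90
```

```text
xyz [0.7, -5.2, 53.3] ang [0.015, -0.001, 0.001] t 30.9 tcp [ 548.4 -193.8   83.4] F [ 1.2 -0.5  1.2] g 0.75
w9 px [268.6 229.1] xy [ 553.2 -195.6] diam [44.5 44.8] enc 45.6
w9 px [465.5 191.8] xy [ 441.2 -196.2] diam [32.5 32.9] enc 33.7
w9 px [144.8  64.6] xy [ 597.2 -294.2] diam [ 5.2 16.6] enc 14.4
```

Emit:
move_arm:
  series:
    - {"grip": 0.75,"xyz": [1,-5,25],"angular": [0.015,0,0]}
    - {"grip": 0.75,"xyz": [1,-5,46],"angular": [0.015,0,0]}
    - {"grip": 0.75,"xyz": [1,-5,53],"angular": [0.015,0,0]}
    - {"grip": 0,"xyz": [1,-5,53],"angular": [0.015,0,0]}
    - {"grip": 0,"xyz": [1,-5,53],"angular": [0.015,0,0]}
    - {"grip": 0,"xyz": [1,-5,53],"angular": [0.015,0,0]}
    - {"grip": 0,"xyz": [1,-5,53],"angular": [0.015,0,0]}
    - {"grip": 0,"xyz": [1,-5,53],"angular": [0.015,0,0]}
    - {"grip": 0,"xyz": [1,-5,53],"angular": [0.015,0,0]}

```text
time_s: 31.85
tcp_pos: [0.5535, -0.1955, 0.0322]
ee_rot: [[-0.188, -0.982, 0.004], [-0.982, 0.188, -0.001], [0.0, -0.004, -1.0]]
wrist_force: [-1.3, 1.0, 5.9]
gripper_width: 0.517
gripper_force: 30.0
```

```bash
python3 -c "
from h import *
to(590.5,-347,120,-100.9);print(r.sense()['gripper_force'])"
```

```text
xyz [141.8, -65.2, -87.5] ang [-0.004, -0.0, 0.001] t 31.9 tcp [ 553.5 -195.5   32.2] F [-1.3  1.   5.9] g 0.52
30.007134675979614
```

Emit:
move_arm:
  series:
    - {"grip": 0,"xyz": [0,0,-30],"angular": [0,0,0]}
    - {"grip": 0,"xyz": [0,0,-70],"angular": [0,0,0]}
    - {"grip": 0,"xyz": [20,-9,-95],"angular": [0,0,0]}
    - {"grip": 0,"xyz": [55,-25,-95],"angular": [0,0,0]}
    - {"grip": 0,"xyz": [95,-44,-95],"angular": [0,0,0]}
    - {"grip": 0,"xyz": [125,-57,-95],"angular": [0,0,0]}
    - {"grip": 0,"xyz": [140,-64,-95],"angular": [0,0,0]}
    - {"grip": 0,"xyz": [142,-65,-90],"angular": [0,0,0]}
    - {"grip": 0,"xyz": [142,-65,-85],"angular": [0,0,0]}
    - {"grip": 0,"xyz": [142,-65,-80],"angular": [0,0,0]}

```text
time_s: 32.85
tcp_pos: [0.5889, -0.346, 0.11]
ee_rot: [[-0.188, -0.982, 0.001], [-0.982, 0.188, 0.001], [-0.001, -0.001, -1.0]]
wrist_force: [0.1, 0.3, -1.2]
gripper_width: 0.521
gripper_force: 30.0
```

```bash
python3 -c "
from h import *
to(590.5,-347,83,-100.9);print(r.sense()['gripper_force'])"
```

```text
xyz [0.7, -1.8, 27.0] ang [-0.001, 0.001, 0.001] t 32.9 tcp [ 588.9 -346.   110. ] F [ 0.1  0.3 -1.2] g 0.52
29.999301731586456
```

Emit:
move_arm:
  series:
    - {"grip": 0,"xyz": [1,-1,10],"angular": [0,0,0]}
    - {"grip": 0,"xyz": [1,-1,19],"angular": [0,0,0]}
    - {"grip": 0,"xyz": [1,-1,25],"angular": [0,0,0]}
    - {"grip": 0,"xyz": [1,-1,27],"angular": [0,0,0]}
    - {"grip": 0,"xyz": [1,-1,27],"angular": [0,0,0]}
    - {"grip": 0.7,"xyz": [1,-1,27],"angular": [0,0,0]}
    - {"grip": 0.7,"xyz": [1,-1,27],"angular": [0,0,0]}
    - {"grip": 0.7,"xyz": [1,-1,27],"angular": [0,0,0]}
    - {"grip": 0.7,"xyz": [1,-1,10],"angular": [0,0,0]}
    - {"grip": 0.7,"xyz": [1,-1,-30],"angular": [0,0,0]}

```text
time_s: 33.85
tcp_pos: [0.5879, -0.3472, 0.1375]
ee_rot: [[-0.19, -0.982, -0.006], [-0.982, 0.19, 0.003], [-0.002, 0.007, -1.0]]
wrist_force: [1.2, 0.0, 0.0]
gripper_width: 0.697
gripper_force: 0.0
```

Emit:
move_arm:
  series:
    - {"grip": 0.7,"xyz": [0,0,-50],"angular": [0,0,0]}
    - {"grip": 0.7,"xyz": [0,0,-70],"angular": [0,0,0]}
    - {"grip": 0.7,"xyz": [0,0,-70],"angular": [0,0,0]}
    - {"grip": 0.7,"xyz": [0,0,-70],"angular": [0,0,0]}
    - {"grip": 0.7,"xyz": [0,0,-70],"angular": [0,0,0]}

```text
time_s: 34.35
tcp_pos: [0.5892, -0.3478, 0.2093]
ee_rot: [[-0.189, -0.982, -0.001], [-0.982, 0.189, 0.001], [-0.001, 0.001, -1.0]]
wrist_force: [-0.6, -0.5, -0.2]
gripper_width: 0.699
gripper_force: 0.0
```

```bash
python3 -c "
from h import *
snap('side','side9');snap('wrist','w10');to(440.6,-196,90,-100.9)"; python3 fl.py side9|head -6
python3 -c "
import fl;fl.blobs('w10',.07)"
```

```text
xyz [-121.0, 174.7, 119.4] ang [0.001, 0.001, 0.0] t 34.5 tcp [ 589.4 -347.9  209.1] F [ 0.1 -1.6 -0.7] g 0.7
side9 px [296.8 372.8] xy [ 581.  -342.3] diam [76.2 98.9] enc 105.4
side9 px [207.9 332. ] xy [ 440.2 -196.4] diam [30.4 31.7] enc 32.7
side9 px [279.8 143.6] xy [785.1 314.4] diam [36.  64.7] enc 68.5
side9 px [ 17.9 150.1] xy [ 67.8 526.2] diam [ 26.1 206.1] enc 188.6
side9 px [327.4 131.7] xy [940.4 326.9] diam [127.1 184.2] enc 195.7
side9 px [251.7  64.1] xy [845.3 811. ] diam [236.2 906.1] enc 1018.6
w10 px [277.6 187.3] xy [ 589.  -356.5] diam [59.8 60.2] enc 61.4
w10 px [278.6 194.2] xy [ 587.4 -359.4] diam [85.7 85.8] enc 89.6
```

Emit:
move_arm:
  series:
    - {"grip": 0.6,"xyz": [-27,38,0],"angular": [0,0,0]}
    - {"grip": 0.6,"xyz": [-54,77,0],"angular": [0,0,0]}
    - {"grip": 0.6,"xyz": [-81,116,10],"angular": [0,0,0]}
    - {"grip": 0.6,"xyz": [-108,155,40],"angular": [0,0,0]}
    - {"grip": 0.6,"xyz": [-121,175,80],"angular": [0,0,0]}
    - {"grip": 0.6,"xyz": [-121,175,119],"angular": [0,0,0]}
    - {"grip": 0.6,"xyz": [-121,175,119],"angular": [0,0,0]}
    - {"grip": 0.6,"xyz": [-121,175,119],"angular": [0,0,0]}
    - {"grip": 0.6,"xyz": [-121,175,119],"angular": [0,0,0]}

```text
time_s: 35.35
tcp_pos: [0.4433, -0.197, 0.0932]
ee_rot: [[-0.189, -0.982, 0.005], [-0.982, 0.189, -0.001], [0.0, -0.006, -1.0]]
wrist_force: [0.9, -0.1, 0.9]
gripper_width: 0.603
gripper_force: 0.0
```

```bash
python3 -c "
from h import *
snap('wrist','w11');to(440.6,-196,30,-100.9)";python3 fl.py w11|cut -c1-90
```

```text
xyz [-0.5, 3.2, 63.4] ang [-0.006, -0.0, 0.0] t 35.4 tcp [ 443.3 -197.    93.4] F [0.4 0.2 0.2] g 0.6
w11 px [285.4 225.9] xy [ 440.3 -196.3] diam [32.7 32.8] enc 33.7
```

Emit:
move_arm:
  series:
    - {"grip": 0.6,"xyz": [0,1,30],"angular": [0,0,0]}
    - {"grip": 0.6,"xyz": [0,1,53],"angular": [0,0,0]}
    - {"grip": 0.6,"xyz": [0,1,61],"angular": [0,0,0]}
    - {"grip": 0,"xyz": [0,1,61],"angular": [0,0,0]}
    - {"grip": 0,"xyz": [0,1,61],"angular": [0,0,0]}
    - {"grip": 0,"xyz": [0,1,61],"angular": [0,0,0]}
    - {"grip": 0,"xyz": [0,1,61],"angular": [0,0,0]}
    - {"grip": 0,"xyz": [0,1,61],"angular": [0,0,0]}
    - {"grip": 0,"xyz": [0,1,61],"angular": [0,0,0]}

```text
time_s: 36.3
tcp_pos: [0.4414, -0.1964, 0.0318]
ee_rot: [[-0.188, -0.982, 0.004], [-0.982, 0.188, -0.001], [0.0, -0.005, -1.0]]
wrist_force: [-1.0, 0.3, 6.8]
gripper_width: 0.381
gripper_force: 30.0
```

```bash
python3 -c "
from h import *
to(590,-347,140,-100.9);print(r.sense()['gripper_force'])"
```

```text
xyz [120.0, -174.8, -107.4] ang [-0.005, -0.0, 0.001] t 36.3 tcp [ 441.4 -196.4   31.8] F [-1.   0.3  6.8] g 0.38
30.007946491241455
```

Emit:
move_arm:
  series:
    - {"grip": 0,"xyz": [0,0,-30],"angular": [0,0,0]}
    - {"grip": 0,"xyz": [0,0,-75],"angular": [0,0,0]}
    - {"grip": 0,"xyz": [10,-15,-112],"angular": [0,0,0]}
    - {"grip": 0,"xyz": [35,-51,-112],"angular": [0,0,0]}
    - {"grip": 0,"xyz": [63,-92,-112],"angular": [0,0,0]}
    - {"grip": 0,"xyz": [90,-131,-112],"angular": [0,0,0]}
    - {"grip": 0,"xyz": [110,-160,-112],"angular": [0,0,0]}
    - {"grip": 0,"xyz": [120,-174,-112],"angular": [0,0,0]}
    - {"grip": 0,"xyz": [120,-175,-110],"angular": [0,0,0]}
    - {"grip": 0,"xyz": [120,-175,-107],"angular": [0,0,0]}

```text
time_s: 37.3
tcp_pos: [0.5888, -0.3468, 0.1372]
ee_rot: [[-0.189, -0.982, 0.001], [-0.982, 0.189, 0.001], [-0.001, -0.001, -1.0]]
wrist_force: [0.0, 0.2, -0.2]
gripper_width: 0.38
gripper_force: 30.0
```

```bash
python3 -c "
from h import *
to(590.3,-347,103,-100.9);print(r.sense()['gripper_force'])"
```

```text
xyz [-0.0, -1.5, 34.2] ang [-0.001, 0.001, -0.0] t 37.3 tcp [ 588.8 -346.8  137.2] F [ 0.   0.2 -0.2] g 0.38
29.99952882528305
```

Emit:
move_arm:
  series:
    - {"grip": 0,"xyz": [0,-1,14],"angular": [0,0,0]}
    - {"grip": 0,"xyz": [0,-1,25],"angular": [0,0,0]}
    - {"grip": 0,"xyz": [0,-1,32],"angular": [0,0,0]}
    - {"grip": 0,"xyz": [0,-1,34],"angular": [0,0,0]}
    - {"grip": 0,"xyz": [0,-1,34],"angular": [0,0,0]}
    - {"grip": 0.6,"xyz": [0,-1,34],"angular": [0,0,0]}
    - {"grip": 0.6,"xyz": [0,-1,34],"angular": [0,0,0]}
    - {"grip": 0.6,"xyz": [0,-1,34],"angular": [0,0,0]}
    - {"grip": 0.6,"xyz": [0,-1,18],"angular": [0,0,0]}
    - {"grip": 0.6,"xyz": [0,-1,-20],"angular": [0,0,0]}

```text
time_s: 38.3
tcp_pos: [0.5882, -0.3463, 0.1547]
ee_rot: [[-0.19, -0.982, -0.006], [-0.982, 0.19, 0.003], [-0.002, 0.006, -1.0]]
wrist_force: [1.0, 0.2, -0.0]
gripper_width: 0.594
gripper_force: 0.0
```

Emit:
move_arm:
  series:
    - {"grip": 0.6,"xyz": [0,0,-50],"angular": [0,0,0]}
    - {"grip": 0.6,"xyz": [-20,20,-100],"angular": [0,0,0]}
    - {"grip": 0.6,"xyz": [-60,70,-110],"angular": [0,0,0]}
    - {"grip": 0.6,"xyz": [-80,110,-110],"angular": [0,0,0]}
    - {"grip": 0.6,"xyz": [-100,150,-110],"angular": [0,0,0]}
    - {"grip": 0.6,"xyz": [-100,200,-110],"angular": [0,0,0]}
    - {"grip": 0.6,"xyz": [-100,250,-110],"angular": [0,0,0]}
    - {"grip": 0.6,"xyz": [-100,250,-110],"angular": [0,0,0]}
    - {"grip": 0.6,"xyz": [-100,250,-110],"angular": [0,0,0]}

```text
time_s: 39.2
tcp_pos: [0.3625, -0.2017, 0.2687]
ee_rot: [[-0.189, -0.982, 0.005], [-0.982, 0.189, -0.001], [-0.0, -0.005, -1.0]]
wrist_force: [1.3, -0.4, 0.2]
gripper_width: 0.601
gripper_force: 0.0
```

```bash
python3 -c "
from h import *
to(590,-347,103,-100.9)
snap('side','side10');snap('scene','scene10')
a=load('scene10')['img'];b=load('side10')['img']
T=np.hstack([cv2.resize(a[100:340,120:360],(400,400)),cv2.resize(b[170:420,140:390],(400,400))])
B=np.hstack([cv2.resize(a[270:340,120:200],(228,200),interpolation=2),cv2.resize(b[340:410,270:350],(228,200),interpolation=2),cv2.resize(a[100:200,260:400],(344,200))])
cv2.imwrite('pics/f.png',np.vstack([T,B])[:,:,::-1])"
```

```text
xyz [99.8, -249.9, 167.0] ang [-0.005, 0.0, 0.001] t 39.2 tcp [ 362.5 -201.7  268.7] F [ 1.3 -0.4  0.2] g 0.6
```

View pics/f.png

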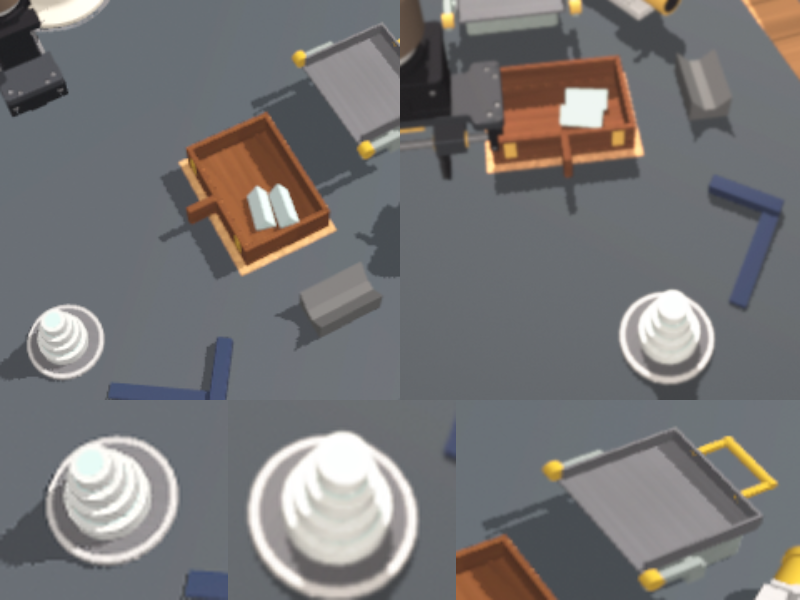

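```bash
python3 -c "
from h import *
np.set_printoptions(precision=1,suppress=True)
a=load('scene10');b=load('side10')
print(tri((a,120+91/2.85,270+63/2.857),(b,270+114/2.85,340+48/2.857))[0]*1000)
P=[atz(a,120+x/1.6667,100+y/1.6667,.05)*1000 for x,y in [(187,152),(266,117),(328,213),(247,248)]]
print(np.array(P),sum(P)/4)
P0=[atz(load('scene0'),222+u/3.6,105+v/3.6,.05)*1000 for u,v in [(38,307),(208,235),(340,448),(157,528)]];print(sum(P0)/4)"
```

```text
[ 592.3 -344.2   92. ]
[[469.6 -37.2  50. ]
 [495.1  95.8  50. ]
 [683.8  60.8  50. ]
 [654.2 -65.8  50. ]] [575.7  13.4  50. ]
[576.6  10.8  50. ]
```

```bash
python3 -c "
from station import r
print(r.finish_job())"
```

```text
the job is handed in; nothing more can be done
None
```

I handed the job in after about 39 s of robot time: both prisms are in the lens box, which is back on its cork panel, the tray is level, and all four flats are stacked on the stage plate, all confirmed in the last pictures; the judge returned no verdict.

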